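# Hang rinsed bottles on the air-drying stand

## Robot

A 6-joint arm with a two-finger parallel gripper is mounted at the origin on the work surface. World frame = base frame: x ahead of the robot, y to its left, z up, the work surface at z = 0. Lengths are in m, angles in rad, forces in N, time in s.
With the tool pointing down it reaches from about 0.35 to 0.925 m from the base axis. Payload 6.4 kg.
Tool frame: the origin (TCP) lies midway between the tips of the shut fingers; the grasp point (between the pads) lies 19 mm behind it; z points along the fingers, y is the line along which they close (so a half turn about z gives the same grasp; the last joint's range is limited). The gripper opens to 94 mm and grips with 3 to 60 N. Pads are 16 mm wide; open, the fingers measure 119 mm over their backs; the gripper's body (75 mm by 177 mm) begins 78 mm behind the grasp point.
Start: joints at [1.049, 0.245, 1.558, -0, 1.339, -0.174], TCP at [0.222, 0.611, 0.205] pointing down, gripper open.
Joint ranges: [-3.13, 3.13], [-1.02, 2.26], [0.13, 2.54], [-0.95, 4.09], [0.21, 2.88], [-2.74, 2.74]. Speed limits (rad/s): [2.57, 2.57, 3.14, 3.14, 3.14, 3.14].

## Interface

Orientations are given as a rotation vector (axis times angle).
In Python, from station import * gives the robot as it stands.
- The arm moves only by the tool servo_tool, never from a script. Its argument "targets" is a list of rows, each an object of numbers: "tx", "ty", "tz": the shift along the world's x, y, z in cm; "ax", "ay", "az": the turn, a rotation vector about the world's x, y, z in rad; "jaw": the gripper command: -1 is fully open, 1 is shut, values between are in proportion. In form: [{"tx": .., "ty": .., "tz": .., "ax": .., "ay": .., "az": .., "jaw": ..}, ...]. A call has 1 to 10 rows; each row is the pose to reach, as a shift and turn from the pose commanded when the call began; what a row does not reach only later rows make up. A row lasts 1/10 s, in which the tool goes at most 50 mm and 8.59 degrees, less where a joint would pass 70% of its speed; a pose out of reach is approached as far as the arm can. A call with a gripper value outside its range is refused whole. The fingers move at their own pace and stop on an object; "force" is the grip in N (left out, the last holds). Time passes only in rows, so rows that repeat a pose let the fingers close. It gives the time, the measured TCP pose, the force, the opening and the grip force at its end, in the units of the state.
- read_state(): the state, without advancing time (a new reading comes with each control period).
- read_camera(name): name is "side" or "top"; returns (picture, depth): 480x640x3 uint8, blue, green, red; 480x640 float32, m along the optical axis (not along the pixel's ray), 0 where there is no reading.
- calibration(name): a dict with "camera_matrix" (3x3 intrinsics, pixels), "T" (4x4, takes a point from camera to world coordinates). Camera axes: x right, y down, z forward; pixel columns grow to the right and rows downward; lengths in m; the calibration is good to about 2 mm. A picture is of the moment at which its call begins. calibration takes no time and is no camera call.
- sign_off(): hands the job in; it is judged then, once.
The state is a dict: "clock": time; "joint_pos": joint angles; "joint_vel": joint speeds; "effort": joint torques, N m; "eef_pos": TCP position; "tool_rot": TCP orientation; "contact_force": force on the tool from outside, world axes, zero at the start; "torque": the same for the moment, N m; "grip_width": finger opening in m; "grip_force": force on a finger pad.
Only numpy, scipy, OpenCV 4.12 (cv2) and the standard library are available. Lean on these libraries where they do the work, as an engineer would, in place of code of your own. Each camera call takes 0.05 s, during which the arm holds its last target. There are 200 camera calls.

## Task

Slide the drip tray fully home under the drying stand, then hang the two open rinsed bottles neck-down on the stand's long pegs, one bottle to a peg, each pushed down until its mouth sits on the peg's collar. When both are hanging, turn the blower switch clockwise as far as it goes. Leave the pump pot and the bottle brush where they are.

Things in the scene. Friction and masses are not known exactly. Their poses are not given: they have to be found in the camera images.
- tall_bottle: Taller open bottle, empty off-white plastic, 0.1 kg, lying on its side. Square body 60 x 60 mm, 117 long; shoulder 14 mm; round neck 34 mm long, 30 outside, 22 bore (hollow); 165 mm over all. Origin on its axis, half way along. x axis runs along the bottle from mouth to base: the mouth points along -x, at the start roughly to the robot. Either bottle may lie in either place.
- tall_bottle_mouth (a point): Centre of the tall bottle's open mouth, 82.5 mm from the bottle's origin along its -x. Axes as the bottle's.
- short_bottle: Shorter open bottle, 0.08 kg, lying on its side. Square body 54 x 54 mm, 87 long; shoulder 14 mm; neck as on the tall one (34 mm long, 30 outside, 22 bore); 135 mm over all. Origin on its axis, half way along. x axis from mouth to base; at the start the mouth points roughly to the robot.
- short_bottle_mouth (a point): Centre of the short bottle's open mouth, 67.5 mm from the bottle's origin along its -x. Axes as the bottle's.
- board: Sloping steel peg board of the fixed drying stand, 200 mm down the slope x 340 mm. Origin: centre of its upper face, 125 mm over the bench. z: square to the face, the way the pegs point: up, leaning 35 degrees away from the robot. y: level, along the peg row to the left. x: down the slope, away from the robot. High edge (182 mm up) on the robot's side, low edge 68 mm up; low stubs there hold screw caps.
- peg1 (a point): Right-hand long peg: centre of its collar's top, where a mouth comes to rest, 6 mm over the board's face; collar 34 mm across. From here the peg stands 75 mm along the board's z: 18 mm thick for 40 mm, then tapering to a blunt 6 mm tip. The pegs stand 110 mm apart in a row 65 mm below the high edge, nothing tall beside them. A bottle let go droops up to 8 degrees and stays. Axes as the board's.
- peg2 (a point): Middle long peg, same as peg1, 110 mm from it along the board's y.
- peg3 (a point): Left-hand long peg, same as peg1, 220 mm from it along the board's y.
- drip_tray (a joint): Flat steel drip tray (160 x 330 x 28 mm) sliding under the board along the board's y. 0 = fully home; positive = metres it sticks out to the board's -y (the robot's right). Starts 0.05 to 0.09 out. A push of 2 to 5 N along the board's +y moves it; it stops at 0 and stays where it is left.
- tray_handle (a point): Middle of the tray's bow handle: a level bar 8 mm thick, 80 mm long, across the tray's -y end, 25 mm over the bench, 30 mm out from the end wall, free from above and on its -y side. With the tray home it still stands 25 mm outside the board's end. Axes: x level, away from the robot; y the board's y; z up.
- blower_switch (a joint): Rotary blower switch on top of the grey blower box at the stand's robot side. 0 = off; grows clockwise seen from above to a stop at 1.571 rad = on. Starts at 0 to 0.2 rad, turns with about 0.05 N m, stays where it is left.
- switch_grip (a point): On the switch's upright turning axis at the height to grip, 11 mm below the top of its bar, about 132 mm over the bench. Bar 46 mm long, 14 mm thick, 30 mm deep over a round skirt. x axis along the bar (turns with it), so fingers close along y. The board's high edge, 50 mm higher, lies about 53 mm beyond the axis.
- pump_pot: Bystander: round white pump pot with a steel dish on top, 68 mm across, 121 mm high, standing. Origin at the centre of its underside.
- bottle_brush: Bystander: bottle brush lying on the bench, 190 mm long, bristle head 24 mm thick. Origin near mid-length on its underside, x along it.

How it is judged:
By the outcome, as a careful person would: the job done as asked, in the order asked, and still so for the second after the job is handed in, with the robot touching nothing.
It also fails if it takes over 72 s, if anything falls off the work surface, if the arm or the gripper's body presses on something with over 40 N, if the wrist force passes 120 N, or if a joint passes its speed limit or range.

## Working session

There is one attempt and no reset: what is moved stays moved. The work goes in short steps, Python scripts to look and compute and a tool call to move; the robot and the scene stay as the last step left them, time stands still between calls to the robot, and variables do not carry over. Pictures are saved under pics/ and viewed, at most 10 in all, crops included, and the job is handed in when it is done.

Besides the shell and the picture viewer there is one more tool, called after "Request:" as name([rows], argument=value, ...), one row to a line, values as JSON. servo_tool: Moves the arm, as the interface text tells. Its arguments: {"type":"object","properties":{"targets":{"type":"array"},"force":{"type":"number"}},"required":["targets"]}

```bash
mkdir -p pics; python3 - <<'E'
from station import *
import cv2,numpy as np
for n in("side","top"):
    p,d=read_camera(n);cv2.imwrite(f"pics/{n}0.png",p);np.save(f"{n}0.npy",d)
    c=calibration(n);print(n,np.round(c["camera_matrix"],1).tolist(),np.round(c["T"],3).tolist())
s=read_state();print({k:np.round(v,3).tolist() for k,v in s.items()})
E
```

```text
side [[436.7, 0.0, 318.0], [0.0, 436.7, 239.2], [0.0, 0.0, 1.0]] [[-0.939, -0.259, 0.224, 0.316], [-0.343, 0.717, -0.608, 0.615], [-0.003, -0.648, -0.762, 0.934], [0.0, 0.0, 0.0, 1.0]]
top [[569.5, 0.0, 331.4], [0.0, 569.5, 237.3], [0.0, 0.0, 1.0]] [[-0.001, -0.999, 0.05, 0.479], [-1.0, 0.002, 0.01, -0.054], [-0.01, -0.05, -0.999, 1.467], [0.0, 0.0, 0.0, 1.0]]
{'clock': 0.1, 'joint_pos': [1.049, 0.246, 1.559, 0.0, 1.339, -0.174], 'joint_vel': [0.0, 0.001, -0.003, 0.001, 0.001, -0.001], 'effort': [0.0, -41.691, -31.553, 0.069, 0.031, -0.0], 'eef_pos': [0.221, 0.611, 0.204], 'tool_rot': [-0.543, -3.094, 0.003], 'contact_force': [-0.249, 0.211, 0.584], 'torque': [0.022, -0.021, 0.005], 'grip_force': 0.0, 'grip_width': 0.094}
```

View pics/side0.png

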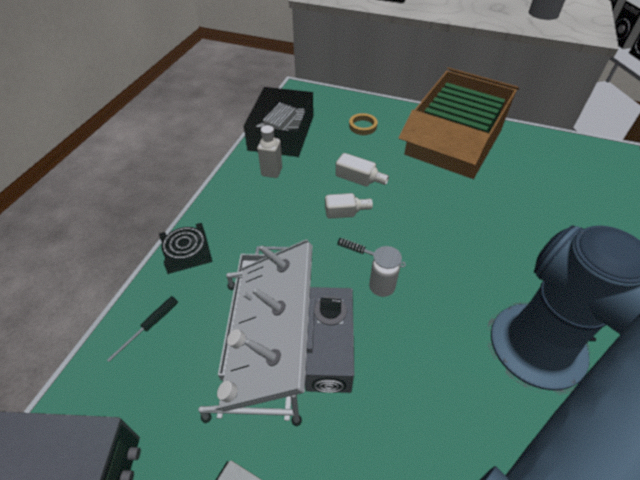

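View pics/top0.png

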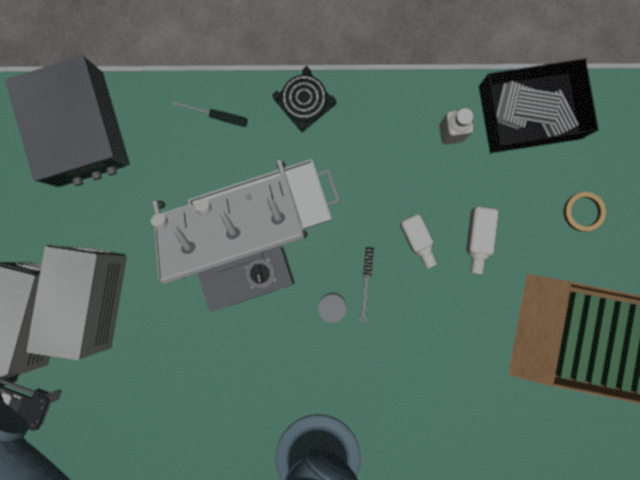

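```bash
cat > h.py <<'E'
import numpy as np,cv2
from station import *
def cloud(n,d):
    c=calibration(n);K=c["camera_matrix"];T=np.array(c["T"])
    v,u=np.mgrid[:480,:640];P=np.stack([(u-K[0][2])/K[0][0]*d,(v-K[1][2])/K[1][1]*d,d],-1)
    W=P@T[:3,:3].T+T[:3,3];W[d==0]=np.nan;return W
def proj(n,p):
    c=calibration(n);T=np.linalg.inv(c["T"]);q=np.atleast_2d(p)@T[:3,:3].T+T[:3,3];q=q@np.array(c["camera_matrix"]).T
    return q[:,:2]/q[:,2:]
E
python3 - <<'E'
from h import *
W=cloud("top",np.load("top0.npy"));S=cloud("side",np.load("side0.npy"))
m=lambda W,u0,u1,v0,v1:W[v0:v1,u0:u1].reshape(-1,3)
print("bench z",np.nanmedian(m(W,380,450,350,420)[:,2]),np.nanmedian(m(S,420,480,220,280)[:,2]))
for nm,W_,b in(("short",W,(395,445,205,275)),("tall",W,(460,505,200,280))):
    p=m(W_,*b);h=np.nanpercentile(p[:,2],95);q=p[p[:,2]>h-.006]
    r=cv2.minAreaRect((q[:,:2]*1000).astype(np.float32))
    f=p[p[:,2]>.012];rf=cv2.minAreaRect((f[:,:2]*1000).astype(np.float32))
    nk=p[(p[:,2]>.012)&(p[:,2]<h-.010)]
    print(nm,"top z",h,r,rf,"neckmed",np.median(nk,0),len(nk))
# side view bottles
for nm,b in(("short",(322,376,190,220)),("tall",(332,392,150,190))):
    p=m(S,*b);f=p[p[:,2]>.012];print(nm,"side",np.nanpercentile(f[:,2],97),cv2.minAreaRect((f[:,:2]*1000).astype(np.float32)))
# board
def plane(p):
    p=p[~np.isnan(p).any(1)]
    for k in range(12):
        c=p.mean(0);n=np.linalg.svd(p-c,full_matrices=0)[2][2];n*=np.sign(n[2]);r=(p-c)@n;s=max(.003,1.5*np.std(r));p=p[abs(r)<s]
    return n,c,len(p)
poly=np.array([[170,270],[295,238],[275,185],[165,225]]);mk=cv2.fillPoly(np.zeros((480,640),np.uint8),[poly],1)>0
n,c,k=plane(W[mk]);print("top plane",n,np.degrees(np.arccos(n[2])),np.degrees(np.arctan2(n[1],n[0])),c,k)
poly=np.array([[300,250],[295,385],[230,395],[245,270]]);mk2=cv2.fillPoly(np.zeros((480,640),np.uint8),[poly],1)>0
n2,c2,k=plane(S[mk2]);print("side plane",n2,np.degrees(np.arccos(n2[2])),np.degrees(np.arctan2(n2[1],n2[0])),c2,k)
psi=np.arctan2(n[1],n[0])
for nm,Wc in(("top",W),("side",S)):
    N,C=(n,c) if nm=="top" else (n2,c2)
    P=Wc.reshape(-1,3);P=P[~np.isnan(P).any(1)];P=P[np.linalg.norm(P-c,axis=1)<.25]
    r=(P-C)@N; f=P[abs(r)<.004]
    R=cv2.minAreaRect(np.c_[f@np.array([np.cos(psi),np.sin(psi),0]),f@np.array([-np.sin(psi),np.cos(psi),0])].astype(np.float32)*1000);print(nm,"rect",R)
    print(" raised pts",[np.round(x,3).tolist() for x in P[(r>.06)&(r<.1)][::3]])
E
python3 - <<'E'
import cv2
p=cv2.imread("pics/top0.png")
cv2.imwrite("pics/crop.png",cv2.resize(p[150:320,145:345],None,fx=3.5,fy=3.5,interpolation=cv2.INTER_CUBIC))
E
```

```text
bench z 0.00025280525690729583 0.001667179141542463
short top z 0.05489606780982565 ((539.7652587890625, -262.2950439453125), (130.94065856933594, 52.84807586669922), 25.994213104248047) ((539.740966796875, -262.8946533203125), (134.76123046875, 54.61134338378906), 25.44521141052246) neckmed [ 0.50620187 -0.27602698  0.03893787] 277
tall top z 0.06252750589461903 ((564.4715576171875, -415.99859619140625), (58.66097640991211, 119.38473510742188), 82.62397766113281) ((545.4633178710938, -420.8265380859375), (164.8066864013672, 86.4745101928711), 8.965536117553711) neckmed [ 0.50583298 -0.39473832  0.04245556] 458
short side 0.05749218480611796 ((544.0088500976562, -254.86932373046875), (134.96728515625, 55.5590705871582), 25.307580947875977)
tall side 0.06400430525797622 ((546.2074584960938, -406.71044921875), (67.77959442138672, 163.2500762939453), 80.94022369384766)
top plane [0.54724018 0.17945864 0.81751011] 35.163682205856134 18.156074001385996 [0.56491533 0.20095566 0.13492787] 4728
side plane [0.54539892 0.17899452 0.81884124] 35.031035053324295 18.169323450334886 [0.56830591 0.
[... 2369 characters left out ...]
02], [0.588, 0.207, 0.2], [0.591, 0.21, 0.199], [0.593, 0.211, 0.196], [0.571, 0.31, 0.212], [0.565, 0.309, 0.214], [0.572, 0.312, 0.211], [0.566, 0.311, 0.214], [0.562, 0.308, 0.21], [0.571, 0.314, 0.211], [0.565, 0.313, 0.213], [0.561, 0.309, 0.21], [0.558, 0.305, 0.204], [0.568, 0.315, 0.212], [0.562, 0.312, 0.21], [0.558, 0.309, 0.207], [0.555, 0.304, 0.2], [0.564, 0.316, 0.212], [0.559, 0.313, 0.211], [0.555, 0.31, 0.206], [0.565, 0.317, 0.21], [0.561, 0.315, 0.208], [0.556, 0.312, 0.206], [0.564, 0.317, 0.207], [0.559, 0.315, 0.205], [0.554, 0.312, 0.204], [0.562, 0.317, 0.204], [0.558, 0.315, 0.202], [0.553, 0.312, 0.2], [0.559, 0.316, 0.2], [0.554, 0.314, 0.2], [0.555, 0.316, 0.199]]
```

View pics/crop.png

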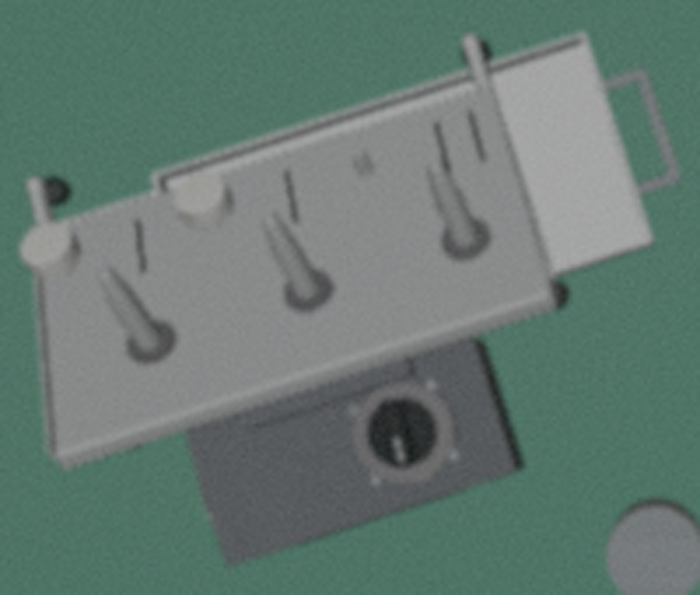

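```bash
python3 - <<'E'
from h import *
from scipy.optimize import least_squares
W=cloud("top",np.load("top0.npy"));S=cloud("side",np.load("side0.npy"))
def Rb(psi,t=np.radians(35)):
    x=[np.cos(t)*np.cos(psi),np.cos(t)*np.sin(psi),-np.sin(t)];y=[-np.sin(psi),np.cos(psi),0];return np.c_[x,y,np.cross(x,y)]
def Pts(Wc):
    P=Wc.reshape(-1,3);return P[~np.isnan(P).any(1)]
for nm,Wc in(("top",W),("side",S)):
    P=Pts(Wc);P=P[(np.linalg.norm(P-[.58,.2,.16],axis=1)<.22)]
    o=np.array([.598,.21,.125]);psi=np.radians(18.16)
    for it in range(6):
        def bf(q,P): return (P-q[:3])@Rb(q[3])
        q0=np.r_[o,psi];B=bf(q0,P)
        yc=np.array([-110,0,110])/1000
        j=np.argmin(abs(B[:,1:2]-yc),1)
        wide=.03 if it<2 else .018
        pk=(B[:,2]>.014)&(B[:,2]<.076)&(abs(B[:,1]-yc[j])<wide)&(abs(B[:,0]+.035)<wide)
        fc=(abs(B[:,2])<.006)&(abs(B[:,0])<.09)&(abs(B[:,1])<.16)&(np.hypot(B[:,0]+.035,B[:,1]-yc[j])>.025)
        if not pk.any(): print("none",np.median(B,0));break
        Pp,jp,Pf=P[pk],j[pk],P[fc]
        def res(q):
            b=bf(q,Pp);r=np.hypot(b[:,0]+.035,b[:,1]-yc[jp]);h=b[:,2]-.006
            rr=np.where(h<.04,.009,.009-.006*(h-.04)/.035);return np.r_[r-rr,.1*bf(q,Pf)[:,2]]
        s=least_squares(res,q0,loss="soft_l1",f_scale=.002);o,psi=s.x[:3],s.x[3]
    print(nm,"o",np.round(o,4),"psi",np.degrees(psi),pk.sum(),fc.sum(),"rms",np.sqrt(np.mean(res(s.x)[:pk.sum()]**2)))
    for y in yc: print("  collar",np.round(o+Rb(psi)@[-.035,y,.006],4))
    # tray / handle in board frame (levels)
    c,s_=np.cos(psi),np.sin(psi);L=np.array([[c,s_,0],[-s_,c,0],[0,0,1]])
    Q=Pts(Wc);Q=(Q-[o[0],o[1],0])@L.T
    t=Q[(Q[:,1]<-.18)&(Q[:,1]>-.30)&(abs(Q[:,0])<.14)&(Q[:,2]>.012)&(Q[:,2]<.06)]
    if len(t): print("  tray-y",np.percentile(t[:,1],[0,2,10,50]),"x range",np.percentile(t[:,0],[1,99]));hh=t[t[:,1]<np.percentile(t[:,1],0)+.02];print("  handle",hh.min(0),hh.max(0),np.median(hh,0),len(hh))
    # switch
    k=Q[(abs(Q[:,1]+.03)<.08)&(Q[:,0]<-.10)&(Q[:,0]>-.2)&(Q[:,2]>.085)&(Q[:,2]<.16)]
    print("  sw z pct",np.percentile(k[:,2],[5,50,95,99,100]))
    for z in(.125,.13,.135):
        b=k[(k[:,2]>z)&(k[:,0]<-.115)]
        if len(b)>5: r=cv2.minAreaRect((b[:,:2]*1000).astype(np.float32));print("  bar",z,r,len(b),"world",b.mean(0)@L+[o[0],o[1],0])
p=cv2.imread("pics/side0.png");a=cv2.resize(p[270:345,290:365],(500,500),interpolation=cv2.INTER_CUBIC)
t=cv2.imread("pics/top0.png");b=cv2.resize(t[240:305,230:295],(300,300),interpolation=cv2.INTER_CUBIC);o=np.zeros((500,800,3),np.uint8);o[:,:500]=a;o[:300,500:]=b
cv2.imwrite("pics/sw.png",np.clip(o*2.0,0,255).astype(np.uint8))
E
```

```text
top o [0.5826 0.197  0.1243] psi 18.092231622033033 439 6018 rms 0.0017472221351071341
  collar [0.5928 0.0846 0.1492]
  collar [0.5586 0.1892 0.1492]
  collar [0.5245 0.2937 0.1492]
  tray-y [-0.26326964 -0.26239074 -0.25907443 -0.22376495] x range [-0.05842068  0.10117704]
  handle [-0.02243952 -0.26326964  0.01998852] [ 0.06553711 -0.24372404  0.03551092] [ 0.02156268 -0.25823729  0.02719723] 134
  sw z pct [0.09272498 0.09909382 0.13850772 0.14495664 0.15018933]
  bar 0.125 ((-136.48770141601562, -25.58966636657715), (13.98037052154541, 42.64656066894531), 86.67390441894531) 126 world [0.46124221 0.12995136 0.14098571]
  bar 0.13 ((-136.4730224609375, -25.341991424560547), (13.47716236114502, 42.64004135131836), 86.78091430664062) 122 world [0.46108759 0.13011825 0.14138535]
  bar 0.135 ((-136.21604919433594, -25.295909881591797), (13.350641250610352, 42.12615203857422), 86.87969207763672) 114 world [0.46131833 0.13053512 0.14208392]
side o [0.5868 0.2024 0.127 ] psi 18.26145538483322 637 6566 rms 0.0011905310961756069
  collar [0.5973 0.0901 0.152 ]
  collar [0.5628 0.1945 0.152 ]
  collar [0.5283 0.299  0.152 ]
  tray-y [-0.26325366 -0.26140882 -0.25837222 -0.22701407] x range [-0.01397611  0.10140209]
  handle [-0.01898126 -0.26325366  0.02407377] [ 0.0655596  -0.24353021  0.03450752] [ 0.01837895 -0.25758311  0.0291124 ] 75
  sw z pct [0.09738111 0.10057182 0.14205943 0.14580164 0.14844187]
  bar 0.125 ((-136.60357666015625, -24.00252914428711), (15.54527473449707, 41.39044189453125), 86.90432739257812) 197 world [0.46403091 0.13975061 0.13984523]
  bar 0.13 ((-136.52427673339844, -24.006816864013672), (15.54527473449707, 41.23161697387695), 86.90432739257812) 174 world [0.46398712 0.13932036 0.14148265]
  bar 0.135 ((-136.5878448486328, -24.181251525878906), (15.082391738891602, 41.50883102416992), 85.24583435058594) 150 world [0.46413298 0.1387631  0.14292972]
```

View pics/sw.png

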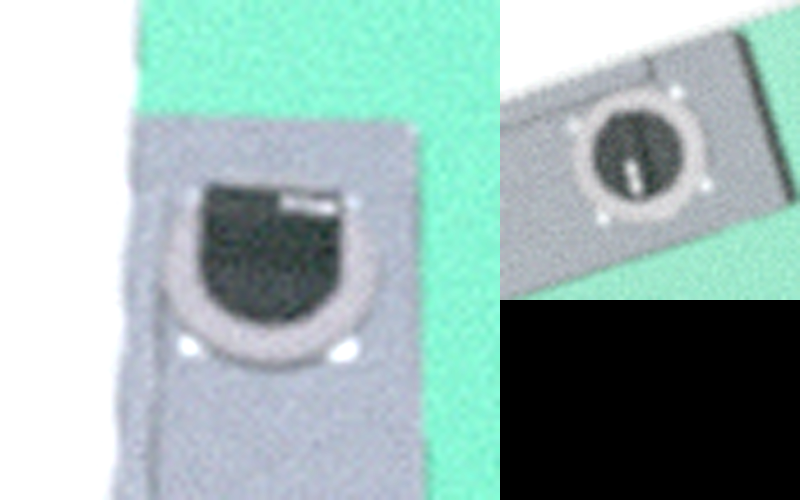

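```bash
cat >> h.py <<'E'
from scipy.spatial.transform import Rotation as Ro
PSI=np.radians(18.17);O=np.array([.5847,.1997,.125])
bx=np.array([np.cos(PSI),np.sin(PSI),0]);by=np.array([-np.sin(PSI),np.cos(PSI),0]);ez=np.array([0,0,1.])
t35=np.radians(35);BX=bx*np.cos(t35)-ez*np.sin(t35);BZ=bx*np.sin(t35)+ez*np.cos(t35)
ang=lambda d:np.array([np.cos(np.radians(d)),np.sin(np.radians(d)),0])
def Rt(z,y):
    z=np.array(z)/np.linalg.norm(z);y=y-z*(y@z);y/=np.linalg.norm(y);return np.c_[np.cross(y,z),y,z]
def cmd(*wps):
    s=read_state();p=np.array(s["eef_pos"]);R=Ro.from_rotvec(s["tool_rot"])
    print("t",round(s["clock"],2),"p",np.round(p,4),"R",np.round(s["tool_rot"],3),"q",np.round(s["joint_pos"],2),"F",np.round(s["contact_force"],1),"w",round(s["grip_width"],4),"gf",round(s["grip_force"],1))
    for w,Rg in wps:
        rv=(Ro.from_matrix(Rg)*R.inv()).as_rotvec();print(" shift",np.round((np.array(w)-p)*100,2),"turn",np.round(rv,3),"deg",round(np.degrees(np.linalg.norm(rv)),1))
E
cat > g.py <<'E'
from h import *
lv=lambda x,y,z:np.r_[O[:2],0]+bx*x+by*y+ez*z
th=np.radians(30);RT=Rt(-ez*np.cos(th)+by*np.sin(th),ang(18.17))
RTALL=Rt(-ez,ang(-97.9));RSH=Rt(-ez,ang(-64.5));RH=Rt(BX,-by);RSW=Rt(-ez,ang(104.9))
TALL=np.array([.5434,-.4098,0])+.020*ang(-7.9);SHORT=np.array([.5419,-.2588,0])+.020*ang(25.5)
peg=lambda i,h:O+BX*-.035+by*(.11*(i-2))+BZ*(.006+h)
# TCP is 19mm beyond grasp point
E
python3 - <<'E'
from g import *
cmd((lv(.0215,-.294,.35),RT),(lv(.0215,-.294,.012),RT))
E
```

```text
t 0.1 p [0.2212 0.6106 0.2044] R [-5.430e-01 -3.094e+00  3.000e-03] q [ 1.05  0.25  1.56  0.    1.34 -0.17] F [-0.2  0.2  0.6] w 0.0936 gf 0.0
 shift [ 47.56 -68.35  14.56] turn [ 0.39   0.376 -0.885] deg 59.4
 shift [ 47.56 -68.35 -19.24] turn [ 0.39   0.376 -0.885] deg 59.4
```

Request:
servo_tool([
  {"tx":2,"ty":-2,"tz":5,"jaw":1},
  {"tx":5,"ty":-5,"tz":9,"jaw":1},
  {"tx":9,"ty":-9,"tz":13,"jaw":1},
  {"tx":12,"ty":-13,"tz":16,"jaw":1},
  {"tx":15,"ty":-18,"tz":16,"az":-0.15,"jaw":1},
  {"tx":18,"ty":-22,"tz":16,"az":-0.3,"jaw":1},
  {"tx":21,"ty":-26,"tz":16,"az":-0.4,"jaw":1},
  {"tx":24,"ty":-30,"tz":16,"az":-0.5,"jaw":1},
  {"tx":27,"ty":-34,"tz":16,"az":-0.6,"jaw":1},
  {"tx":30,"ty":-38,"tz":16,"az":-0.7,"jaw":1},
])

```text
$.targets[0]: bad value
```

```bash
python3 - <<'E'
from g import *
cmd((lv(.0215,-.294,.30),RT),(lv(.0215,-.294,.012),RT))
E
```

```text
t 0.1 p [0.2212 0.6106 0.2044] R [-5.430e-01 -3.094e+00  3.000e-03] q [ 1.05  0.25  1.56  0.    1.34 -0.17] F [-0.2  0.2  0.6] w 0.0936 gf 0.0
 shift [ 47.56 -68.35   9.56] turn [ 0.39   0.376 -0.885] deg 59.4
 shift [ 47.56 -68.35 -19.24] turn [ 0.39   0.376 -0.885] deg 59.4
```

Request:
servo_tool([
  {"tx":2,"ty":-2,"tz":5,"ax":0,"ay":0,"az":0,"jaw":1},
  {"tx":5,"ty":-5,"tz":9,"ax":0,"ay":0,"az":0,"jaw":1},
  {"tx":9,"ty":-9,"tz":13,"ax":0,"ay":0,"az":0,"jaw":1},
  {"tx":12,"ty":-13,"tz":16,"ax":0,"ay":0,"az":0,"jaw":1},
  {"tx":15,"ty":-18,"tz":16,"ax":0,"ay":0,"az":-0.15,"jaw":1},
  {"tx":18,"ty":-22,"tz":16,"ax":0,"ay":0,"az":-0.3,"jaw":1},
  {"tx":21,"ty":-26,"tz":16,"ax":0,"ay":0,"az":-0.4,"jaw":1},
  {"tx":24,"ty":-30,"tz":16,"ax":0,"ay":0,"az":-0.5,"jaw":1},
  {"tx":27,"ty":-34,"tz":16,"ax":0,"ay":0,"az":-0.6,"jaw":1},
  {"tx":30,"ty":-38,"tz":16,"ax":0,"ay":0,"az":-0.7,"jaw":1},
])

```text
clock: 1.1
eef_pos: [0.4949, 0.2657, 0.365]
tool_rot: [-1.577, -2.717, 0.0]
contact_force: [0.7, 0.6, 0.5]
grip_width: 0.0175
grip_force: 0.0
```

```bash
cat > t.py <<'E'
from g import *
cmd((lv(.0215,-.294,.30),RT),(lv(.0215,-.294,.012),RT))
E
python3 t.py
```

```text
t 1.1 p [0.4949 0.2657 0.365 ] R [-1.577 -2.717  0.   ] q [ 0.29 -0.05  1.59  0.    1.6  -0.23] F [0.7 0.6 0.5] w 0.0175 gf 0.0
 shift [ 20.19 -33.87  -6.5 ] turn [ 0.479  0.213 -0.197] deg 32.1
 shift [ 20.19 -33.87 -35.3 ] turn [ 0.479  0.213 -0.197] deg 32.1
```

Request:
servo_tool([
  {"tx":3,"ty":-5,"tz":0,"ax":0.05,"ay":0.02,"az":-0.02,"jaw":1},
  {"tx":6,"ty":-9,"tz":0,"ax":0.1,"ay":0.04,"az":-0.04,"jaw":1},
  {"tx":8,"ty":-13,"tz":0,"ax":0.18,"ay":0.08,"az":-0.07,"jaw":1},
  {"tx":10,"ty":-17,"tz":0,"ax":0.28,"ay":0.12,"az":-0.11,"jaw":1},
  {"tx":12,"ty":-21,"tz":0,"ax":0.38,"ay":0.17,"az":-0.16,"jaw":1},
  {"tx":14.5,"ty":-25,"tz":-2,"ax":0.479,"ay":0.213,"az":-0.197,"jaw":1},
  {"tx":17.5,"ty":-29,"tz":-4,"ax":0.479,"ay":0.213,"az":-0.197,"jaw":1},
  {"tx":17.6,"ty":-30.4,"tz":-8,"ax":0.479,"ay":0.213,"az":-0.197,"jaw":1},
  {"tx":17.6,"ty":-30.4,"tz":-13,"ax":0.479,"ay":0.213,"az":-0.197,"jaw":1},
  {"tx":17.6,"ty":-30.4,"tz":-18,"ax":0.479,"ay":0.213,"az":-0.197,"jaw":1},
])

```text
clock: 2.1
eef_pos: [0.6703, -0.0376, 0.1828]
tool_rot: [-1.573, -2.178, -0.423]
contact_force: [-0.0, 0.4, 0.6]
grip_width: -0.0
grip_force: 0.0
```

Request:
servo_tool([
  {"tx":0,"ty":0,"tz":-4,"ax":0,"ay":0,"az":0,"jaw":1},
  {"tx":0,"ty":0,"tz":-8,"ax":0,"ay":0,"az":0,"jaw":1},
  {"tx":0,"ty":0,"tz":-11,"ax":0,"ay":0,"az":0,"jaw":1},
  {"tx":0,"ty":0,"tz":-13,"ax":0,"ay":0,"az":0,"jaw":1},
  {"tx":0,"ty":0,"tz":-13,"ax":0,"ay":0,"az":0,"jaw":1},
  {"tx":0,"ty":0,"tz":-13,"ax":0,"ay":0,"az":0,"jaw":1},
])

```text
clock: 2.7
eef_pos: [0.6708, -0.0366, 0.056]
tool_rot: [-1.572, -2.18, -0.424]
contact_force: [0.2, 0.4, 0.3]
grip_width: -0.0001
grip_force: 0.0
```

```bash
python3 t.py; python3 - <<'E'
from h import *
p,d=read_camera("top");cv2.imwrite("pics/top1.png",cv2.resize(p[100:300,150:400],(750,600)))
E
```

```text
t 2.7 p [ 0.6708 -0.0366  0.056 ] R [-1.572 -2.18  -0.424] q [-0.39  0.63  1.41  0.39  1.47 -0.82] F [0.2 0.4 0.3] w -0.0001 gf 0.0
 shift [ 2.6  -3.64 24.4 ] turn [-0.     0.003 -0.004] deg 0.3
 shift [ 2.6  -3.64 -4.4 ] turn [-0.     0.003 -0.004] deg 0.3
```

View pics/top1.png

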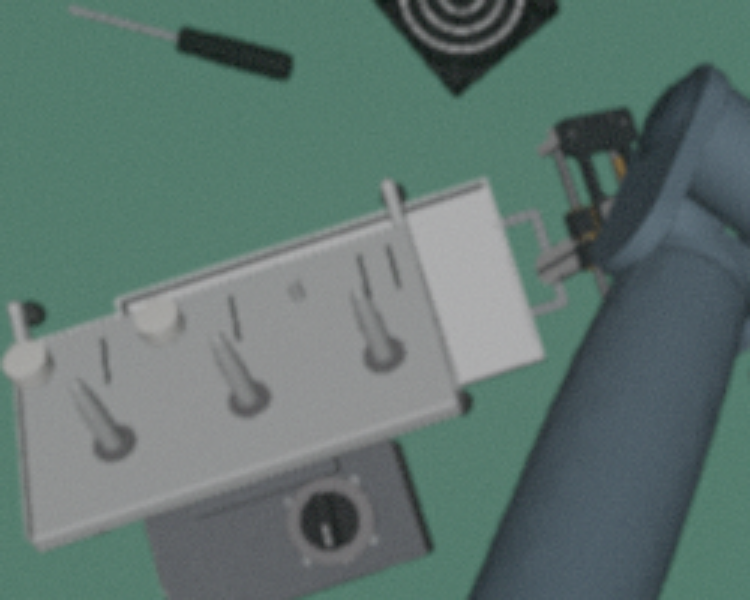

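Request:
servo_tool([
  {"tx":1.3,"ty":-1.8,"tz":0.5,"ax":0,"ay":0,"az":0,"jaw":1},
  {"tx":2.6,"ty":-3.6,"tz":0.5,"ax":0,"ay":0,"az":0,"jaw":1},
  {"tx":2.6,"ty":-3.6,"tz":-1.5,"ax":0,"ay":0,"az":0,"jaw":1},
  {"tx":2.6,"ty":-3.6,"tz":-4.2,"ax":0,"ay":0,"az":0,"jaw":1},
  {"tx":2.6,"ty":-3.6,"tz":-4.2,"ax":0,"ay":0,"az":0,"jaw":1},
  {"tx":2.0,"ty":-1.7,"tz":-4.2,"ax":0,"ay":0,"az":0,"jaw":1},
  {"tx":1.3,"ty":0.2,"tz":-4.2,"ax":0,"ay":0,"az":0,"jaw":1},
  {"tx":0.7,"ty":2.1,"tz":-4.2,"ax":0,"ay":0,"az":0,"jaw":1},
  {"tx":0.1,"ty":4.0,"tz":-4.2,"ax":0,"ay":0,"az":0,"jaw":1},
  {"tx":0.1,"ty":4.0,"tz":-4.2,"ax":0,"ay":0,"az":0,"jaw":1},
])

```text
clock: 3.75
eef_pos: [0.6699, 0.0066, 0.0137]
tool_rot: [-1.567, -2.179, -0.423]
contact_force: [0.7, 0.1, -1.2]
grip_width: 0.0002
grip_force: 0.0
```

```bash
cat > t.py <<'E'
from g import *
p=read_state()["eef_pos"]-np.r_[O[:2],0];print("lv",p@bx,p@by)
cmd((lv(.0215,-.2005,.012),RT))
E
python3 t.py
```

```text
lv 0.020753570442532912 -0.21008841678540233
t 3.75 p [0.6699 0.0066 0.0137] R [-1.567 -2.179 -0.423] q [-0.33  0.67  1.43  0.42  1.39 -0.8 ] F [ 0.7  0.1 -1.2] w 0.0002 gf 0.0
 shift [-0.23  0.93 -0.17] turn [-0.002  0.    -0.007] deg 0.4
```

Force is low; continue to the stop.

Request:
servo_tool([
  {"tx":-0.15,"ty":0.5,"tz":0,"ax":0,"ay":0,"az":0,"jaw":1},
  {"tx":-0.3,"ty":1.0,"tz":0,"ax":0,"ay":0,"az":0,"jaw":1},
  {"tx":-0.4,"ty":1.2,"tz":0,"ax":0,"ay":0,"az":0,"jaw":1},
  {"tx":-0.4,"ty":1.2,"tz":0,"ax":0,"ay":0,"az":0,"jaw":1},
])

```text
clock: 4.15
eef_pos: [0.6675, 0.0155, 0.0135]
tool_rot: [-1.572, -2.179, -0.424]
contact_force: [0.4, -0.4, 0.4]
grip_width: 0.0006
grip_force: 0.2
```

```bash
python3 t.py
```

```text
lv 0.021249119737410678 -0.20084736198300823
t 4.15 p [0.6675 0.0155 0.0135] R [-1.572 -2.179 -0.424] q [-0.32  0.66  1.45  0.42  1.38 -0.8 ] F [ 0.4 -0.4  0.4] w 0.0006 gf 0.2
 shift [ 0.01  0.04 -0.15] turn [-0.001  0.002 -0.003] deg 0.2
```

Request:
servo_tool([
  {"tx":-0.12,"ty":0.38,"tz":0,"ax":0,"ay":0,"az":0,"jaw":1},
  {"tx":-0.19,"ty":0.57,"tz":0,"ax":0,"ay":0,"az":0,"jaw":1},
  {"tx":-0.19,"ty":0.57,"tz":0,"ax":0,"ay":0,"az":0,"jaw":1},
])

```text
clock: 4.45
eef_pos: [0.6653, 0.0215, 0.0132]
tool_rot: [-1.571, -2.179, -0.423]
contact_force: [1.2, -1.2, 0.0]
grip_width: 0.0003
grip_force: 0.5
```

```bash
python3 t.py;python3 - <<'E'
from h import *
p,d=read_camera("top");cv2.imwrite("pics/top2.png",cv2.resize(p[130:280,240:390],(600,600)))
E
```

```text
lv 0.021044083042673918 -0.19443710982029588
t 4.45 p [0.6653 0.0215 0.0132] R [-1.571 -2.179 -0.423] q [-0.31  0.66  1.46  0.42  1.37 -0.79] F [ 1.2 -1.2  0. ] w 0.0003 gf 0.5
 shift [ 0.23 -0.56 -0.12] turn [-0.001  0.002 -0.004] deg 0.2
```

View pics/top2.png

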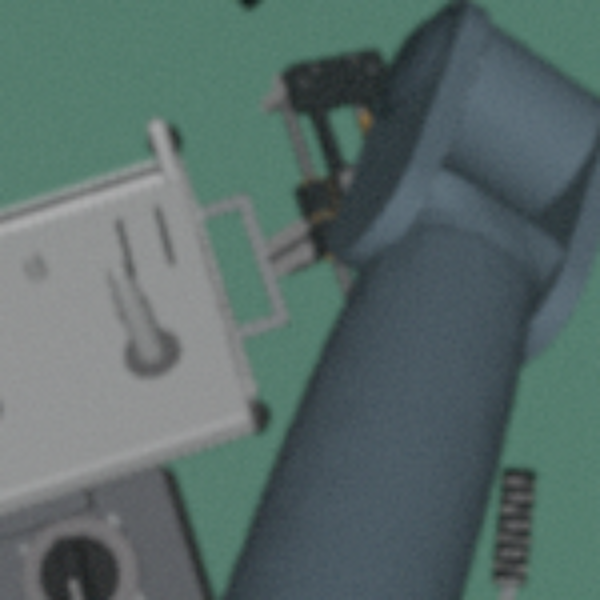

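Request:
servo_tool([
  {"tx":-0.12,"ty":0.38,"tz":0,"ax":0,"ay":0,"az":0,"jaw":1},
  {"tx":-0.22,"ty":0.67,"tz":0,"ax":0,"ay":0,"az":0,"jaw":1},
  {"tx":-0.22,"ty":0.67,"tz":0,"ax":0,"ay":0,"az":0,"jaw":1},
])

```text
clock: 4.8
eef_pos: [0.6632, 0.0277, 0.0131]
tool_rot: [-1.572, -2.181, -0.422]
contact_force: [1.0, -3.5, -1.5]
grip_width: 0.0003
grip_force: 1.8
```

```bash
python3 t.py
```

```text
lv 0.020985207878750273 -0.1878790380708729
t 4.8 p [0.6632 0.0277 0.0131] R [-1.572 -2.181 -0.422] q [-0.31  0.65  1.47  0.43  1.37 -0.79] F [ 1.  -3.5 -1.5] w 0.0003 gf 1.8
 shift [ 0.44 -1.18 -0.11] turn [ 0.001  0.002 -0.004] deg 0.3
```

Request:
servo_tool([
  {"tx":-0.12,"ty":0.38,"tz":0,"ax":0,"ay":0,"az":0,"jaw":1},
  {"tx":-0.19,"ty":0.57,"tz":0,"ax":0,"ay":0,"az":0,"jaw":1},
  {"tx":-0.19,"ty":0.57,"tz":0,"ax":0,"ay":0,"az":0,"jaw":1},
])

```text
clock: 5.1
eef_pos: [0.6632, 0.028, 0.0132]
tool_rot: [-1.579, -2.189, -0.417]
contact_force: [3.4, -19.1, -0.7]
grip_width: 0.0006
grip_force: 8.2
```

```bash
python3 t.py
```

```text
lv 0.021089046633368996 -0.18761735015390468
t 5.1 p [0.6632 0.028  0.0132] R [-1.579 -2.189 -0.417] q [-0.3   0.64  1.47  0.42  1.36 -0.78] F [  3.4 -19.1  -0.7] w 0.0006 gf 8.2
 shift [ 0.44 -1.21 -0.12] turn [ 0.011  0.007 -0.003] deg 0.8
```

Request:
servo_tool([
  {"tx":0.8,"ty":-2.5,"tz":0,"ax":0,"ay":0,"az":0,"jaw":1},
  {"tx":2,"ty":-6,"tz":2,"ax":0,"ay":0,"az":0,"jaw":1},
  {"tx":1,"ty":-9,"tz":6,"ax":0,"ay":0,"az":0,"jaw":1},
  {"tx":-1,"ty":-12,"tz":11,"ax":0,"ay":0,"az":0,"jaw":0},
  {"tx":-3,"ty":-15,"tz":15,"ax":0,"ay":0,"az":0,"jaw":-1},
  {"tx":-3,"ty":-15,"tz":15,"ax":0,"ay":0,"az":0,"jaw":-1},
])

```text
clock: 5.7
eef_pos: [0.6319, -0.1186, 0.1677]
tool_rot: [-1.575, -2.183, -0.426]
contact_force: [-0.1, 0.0, 0.3]
grip_width: 0.0209
grip_force: 0.0
```

```bash
cat > t.py <<'E'
from g import *
cmd((SHORT+ez*.12,RSH),(SHORT+ez*.012,RSH))
E
python3 t.py
```

```text
t 5.7 p [ 0.6319 -0.1186  0.1677] R [-1.575 -2.183 -0.426] q [-0.51  0.47  1.41  0.35  1.65 -0.88] F [-0.1  0.   0.3] w 0.0209 gf 0.0
 shift [ -7.2  -13.16  -4.77] turn [-0.519  0.229 -1.411] deg 87.1
 shift [ -7.2  -13.16 -15.57] turn [-0.519  0.229 -1.411] deg 87.1
```

Request:
servo_tool([
  {"tx":-2,"ty":-3,"tz":0,"ax":-0.05,"ay":0.02,"az":-0.14,"jaw":-1},
  {"tx":-4,"ty":-6,"tz":0,"ax":-0.1,"ay":0.04,"az":-0.27,"jaw":-1},
  {"tx":-6,"ty":-10,"tz":0,"ax":-0.15,"ay":0.07,"az":-0.41,"jaw":-1},
  {"tx":-7.2,"ty":-13.2,"tz":0,"ax":-0.2,"ay":0.09,"az":-0.55,"jaw":-1},
  {"tx":-7.2,"ty":-13.2,"tz":0,"ax":-0.25,"ay":0.11,"az":-0.69,"jaw":-1},
  {"tx":-7.2,"ty":-13.2,"tz":0,"ax":-0.3,"ay":0.13,"az":-0.82,"jaw":-1},
  {"tx":-7.2,"ty":-13.2,"tz":0,"ax":-0.35,"ay":0.155,"az":-0.95,"jaw":-1},
  {"tx":-7.2,"ty":-13.2,"tz":0,"ax":-0.4,"ay":0.18,"az":-1.09,"jaw":-1},
  {"tx":-7.2,"ty":-13.2,"tz":0,"ax":-0.45,"ay":0.2,"az":-1.23,"jaw":-1},
  {"tx":-7.2,"ty":-13.2,"tz":-2,"ax":-0.519,"ay":0.229,"az":-1.411,"jaw":-1},
])

```text
clock: 6.7
eef_pos: [0.5605, -0.2478, 0.1445]
tool_rot: [-3.035, -0.747, -0.023]
contact_force: [0.6, -0.2, -0.4]
grip_width: 0.0938
grip_force: 0.0
```

```bash
python3 t.py; python3 - <<'E'
from g import *
p,d=read_camera("side");W=cloud("side",d)
q=W.reshape(-1,3)-np.r_[O[:2],0];q=np.c_[q@bx,q@by,q[:,2]];q=q[(q[:,1]<-.172)&(q[:,1]>-.24)&(q[:,0]>-.06)&(q[:,0]<.1)&(q[:,2]>.012)&(q[:,2]<.05)]
print("side handle lvl y",np.percentile(q[:,1],[0,3,50]),len(q))
p,d=read_camera("top");W=cloud("top",d)
q=W.reshape(-1,3)-np.r_[O[:2],0];q=np.c_[q@bx,q@by,q[:,2]];q=q[(q[:,1]<-.172)&(q[:,1]>-.24)&(q[:,0]>-.06)&(q[:,0]<.1)&(q[:,2]>.012)&(q[:,2]<.05)]
print("top",np.percentile(q[:,1],[0,3,50]),len(q))
E
```

```text
t 6.7 p [ 0.5605 -0.2478  0.1445] R [-3.035 -0.747 -0.023] q [-0.61  0.22  1.7   0.02  1.22  0.47] F [ 0.6 -0.2 -0.4] w 0.0938 gf 0.0
 shift [-0.06 -0.23 -2.45] turn [-0.019  0.011 -0.038] deg 2.5
 shift [ -0.06  -0.23 -13.25] turn [-0.019  0.011 -0.038] deg 2.5Traceback (most recent call last):
  File "<stdin>", line 4, in <module>
    return _quantile_unchecked(
        a, q, axis, out, overwrite_input, method, keepdims, weights)
    return _ureduce(a,
                    func=_quantile_ureduce_func,
    ...<5 lines>...
                    overwrite_input=overwrite_input,
                    method=method)
    r = func(a, **kwargs)
    result = _quantile(arr,
                       quantiles=q,
    ...<2 lines>...
                       out=out,
                       weights=wgt)
    slices_having_nans = np.isnan(arr[-1, ...])
                                  ~~~^^^^^^^^^
IndexError: index -1 is out of bounds for axis 0 with size 0
```

Request:
servo_tool([
  {"tx":-0.06,"ty":-0.23,"tz":-4,"ax":-0.019,"ay":0.011,"az":-0.038,"jaw":-1},
  {"tx":-0.06,"ty":-0.23,"tz":-8,"ax":-0.019,"ay":0.011,"az":-0.038,"jaw":-1},
  {"tx":-0.06,"ty":-0.23,"tz":-11.5,"ax":-0.019,"ay":0.011,"az":-0.038,"jaw":-1},
  {"tx":-0.06,"ty":-0.23,"tz":-13.2,"ax":-0.019,"ay":0.011,"az":-0.038,"jaw":-1},
  {"tx":-0.06,"ty":-0.23,"tz":-13.2,"ax":-0.019,"ay":0.011,"az":-0.038,"jaw":0},
  {"tx":-0.06,"ty":-0.23,"tz":-13.2,"ax":-0.019,"ay":0.011,"az":-0.038,"jaw":1},
  {"tx":-0.06,"ty":-0.23,"tz":-13.2,"ax":-0.019,"ay":0.011,"az":-0.038,"jaw":1},
  {"tx":-0.06,"ty":-0.23,"tz":-13.2,"ax":-0.019,"ay":0.011,"az":-0.038,"jaw":1},
  {"tx":-0.06,"ty":-0.23,"tz":-13.2,"ax":-0.019,"ay":0.011,"az":-0.038,"jaw":1},
  {"tx":-0.06,"ty":-0.23,"tz":-13.2,"ax":-0.019,"ay":0.011,"az":-0.038,"jaw":1},
], force=20)

```text
clock: 7.75
eef_pos: [0.5593, -0.2512, 0.0124]
tool_rot: [-3.06, -0.7, 0.001]
contact_force: [-0.3, -0.7, 3.4]
grip_width: 0.0538
grip_force: 20.0
```

```bash
python3 t.py; python3 - <<'E'
from g import *
p,d=read_camera("top");W=cloud("top",d)
q=W.reshape(-1,3)-np.r_[O[:2],0];q=np.c_[q@bx,q@by,q[:,2]];q=q[(q[:,1]<-.172)&(q[:,1]>-.24)&(q[:,0]>-.06)&(q[:,0]<.1)&(q[:,2]>.012)&(q[:,2]<.05)]
print("top",len(q),np.percentile(q[:,1],[0,3,50]) if len(q) else 0)
E
```

```text
t 7.75 p [ 0.5593 -0.2512  0.0124] R [-3.06e+00 -7.00e-01  1.00e-03] q [-0.61  0.4   1.75  0.    0.99  0.51] F [-0.3 -0.7  3.4] w 0.0538 gf 20.0
 shift [ 0.06  0.1  10.76] turn [-0.002 -0.001 -0.005] deg 0.3
 shift [ 0.06  0.1  -0.04] turn [-0.002 -0.001 -0.005] deg 0.3
top 122 [-0.18604948 -0.18555386 -0.18141004]
```

```bash
cat > t.py <<'E'
from g import *
T=lambda i,h,off,ax:peg(i,h+off)+BX*ax
cmd((T(3,.125,.0875,.0146),RH),(T(3,.09,.0875,.0146),RH),(T(3,0,.0875,.0146),RH))
print(peg(3,0),BZ)
E
python3 t.py
```

```text
t 7.8 p [ 0.5593 -0.2512  0.0124] R [-3.06e+00 -7.00e-01  1.00e-03] q [-0.61  0.4   1.75  0.    0.99  0.51] F [-0.6  0.5  5.3] w 0.0541 gf 20.0
 shift [ 9.43 58.92 30.33] turn [ 0.357 -0.892 -0.124] deg 55.5
 shift [ 7.52 58.3  27.46] turn [ 0.357 -0.892 -0.124] deg 55.5
 shift [ 2.61 56.69 20.09] turn [ 0.357 -0.892 -0.124] deg 55.5
[0.52642704 0.2963476  0.14999009] [0.54497531 0.17886263 0.81915204]
```

Request:
servo_tool([
  {"tx":0,"ty":0,"tz":4,"ax":0,"ay":0,"az":0,"jaw":1},
  {"tx":-2,"ty":1,"tz":8,"ax":0,"ay":0,"az":0,"jaw":1},
  {"tx":-5,"ty":4,"tz":12,"ax":0,"ay":0,"az":0,"jaw":1},
  {"tx":-8,"ty":7,"tz":16,"ax":0,"ay":0,"az":0,"jaw":1},
  {"tx":-10,"ty":11,"tz":20,"ax":0,"ay":0,"az":0,"jaw":1},
  {"tx":-11,"ty":15,"tz":23,"ax":0,"ay":0,"az":0,"jaw":1},
  {"tx":-12,"ty":19,"tz":26,"ax":0,"ay":0,"az":0,"jaw":1},
  {"tx":-12,"ty":23,"tz":29,"ax":0,"ay":0,"az":0,"jaw":1},
  {"tx":-12,"ty":26,"tz":31,"ax":0,"ay":0,"az":0,"jaw":1},
  {"tx":-12,"ty":28,"tz":31,"ax":0,"ay":0,"az":0,"jaw":1},
])

```text
clock: 8.8
eef_pos: [0.4392, 0.0312, 0.325]
tool_rot: [-3.06, -0.702, -0.006]
contact_force: [0.1, -0.7, -0.9]
grip_width: 0.0541
grip_force: 19.9
```

```bash
python3 t.py; python3 - <<'E'
from g import *
p,d=read_camera("top");W=cloud("top",d)
q=W.reshape(-1,3)-np.r_[O[:2],0];q=np.c_[q@bx,q@by,q[:,2]];q=q[(q[:,1]<-.172)&(q[:,1]>-.24)&(q[:,0]>-.06)&(q[:,0]<.1)&(q[:,2]>.012)&(q[:,2]<.05)]
print("top",len(q),[((abs(q[:,1]+v)<.003).sum()) for v in np.arange(.17,.24,.006)])
cv2.imwrite("pics/top3.png",cv2.resize(p[150:350,140:440],(800,533)))
E
```

```text
t 8.8 p [0.4392 0.0312 0.325 ] R [-3.06  -0.702 -0.006] q [-0.19 -0.35  1.92  0.    1.57  0.93] F [ 0.1 -0.7 -0.9] w 0.0541 gf 19.9
 shift [21.44 30.69 -0.93] turn [ 0.358 -0.887 -0.124] deg 55.2
 shift [19.53 30.07 -3.8 ] turn [ 0.358 -0.887 -0.124] deg 55.2
 shift [ 14.63  28.46 -11.17] turn [ 0.358 -0.887 -0.124] deg 55.2
[0.52642704 0.2963476  0.14999009] [0.54497531 0.17886263 0.81915204]
top 121 [np.int64(2), np.int64(26), np.int64(82), np.int64(11), np.int64(0), np.int64(0), np.int64(0), np.int64(0), np.int64(0), np.int64(0), np.int64(0), np.int64(0)]
```

View pics/top3.png

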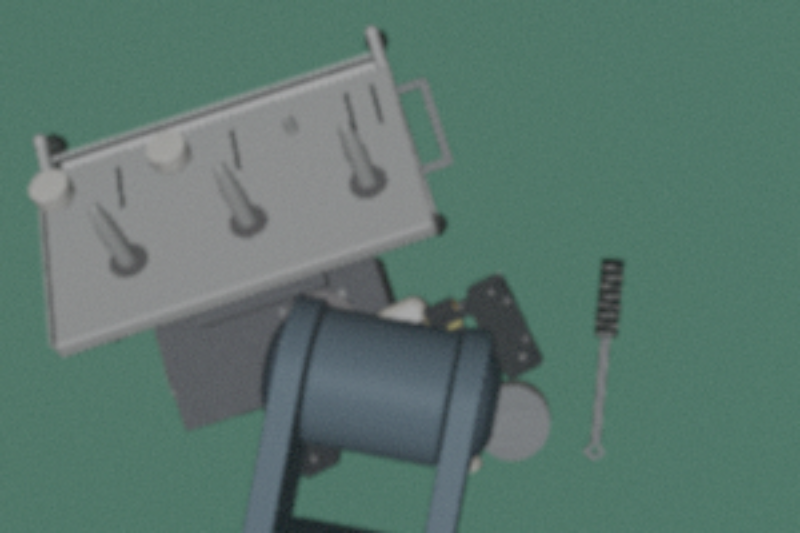

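Request:
servo_tool([
  {"tx":0,"ty":3,"tz":2,"ax":0.05,"ay":-0.12,"az":-0.02,"jaw":1},
  {"tx":1,"ty":7,"tz":3,"ax":0.1,"ay":-0.25,"az":-0.035,"jaw":1},
  {"tx":2,"ty":11,"tz":4,"ax":0.15,"ay":-0.38,"az":-0.05,"jaw":1},
  {"tx":4,"ty":15,"tz":4,"ax":0.2,"ay":-0.5,"az":-0.07,"jaw":1},
  {"tx":7,"ty":19,"tz":4,"ax":0.25,"ay":-0.63,"az":-0.09,"jaw":1},
  {"tx":10,"ty":23,"tz":3,"ax":0.3,"ay":-0.75,"az":-0.105,"jaw":1},
  {"tx":14,"ty":27,"tz":2,"ax":0.35,"ay":-0.87,"az":-0.12,"jaw":1},
  {"tx":18,"ty":29.5,"tz":0,"ax":0.358,"ay":-0.887,"az":-0.124,"jaw":1},
  {"tx":21.4,"ty":30.7,"tz":-0.9,"ax":0.358,"ay":-0.887,"az":-0.124,"jaw":1},
  {"tx":21.4,"ty":30.7,"tz":-0.9,"ax":0.358,"ay":-0.887,"az":-0.124,"jaw":1},
])

```text
clock: 9.85
eef_pos: [0.6536, 0.3369, 0.3011]
tool_rot: [-2.644, -0.424, -1.341]
contact_force: [-1.4, -0.1, -2.1]
grip_width: 0.0542
grip_force: 19.9
```

```bash
python3 t.py; python3 - <<'E'
from g import *
cv2.imwrite("x.png",np.zeros((2,2)))
ims=[]
s=read_state();R=Ro.from_rotvec(s["tool_rot"]).as_matrix();g=s["eef_pos"]-R[:,2]*.0146
mouth=g-R[:,0]*.0875;base=g+R[:,0]*.0475
for n in("side","top"):
    p,d=read_camera(n)
    for a,b,c in((mouth,base,(0,0,255)),(peg(3,0),peg(3,.075),(255,0,0))):
        u=proj(n,[a,b]).round().astype(int);cv2.line(p,tuple(map(int,u[0])),tuple(map(int,u[1])),c,1)
    u=proj(n,peg(3,.08))[0].astype(int);ims.append(cv2.resize(p[max(0,u[1]-60):u[1]+60,u[0]-50:u[0]+50],(400,480),interpolation=cv2.INTER_CUBIC))
    W=cloud(n,d).reshape(-1,3);f=(W-g)@R;k=f[(f[:,0]>-.10)&(f[:,0]<-.056)&(np.hypot(f[:,1],f[:,2])<.022)]
    print(n,"neck in tool frame: min x",np.percentile(k[:,0],[0,2]),"y range",np.percentile(k[:,1],[2,98]),"z",np.percentile(k[:,2],[2,98]),len(k))
cv2.imwrite("pics/ph3.png",np.hstack(ims))
E
```

```text
t 9.85 p [0.6536 0.3369 0.3011] R [-2.644 -0.424 -1.341] q [ 0.32 -0.06  1.92 -0.    0.34  1.58] F [-1.4 -0.1 -2.1] w 0.0542 gf 19.9
 shift [-0.    0.12  1.46] turn [ 0.004 -0.021 -0.003] deg 1.2
 shift [-1.91 -0.5  -1.41] turn [ 0.004 -0.021 -0.003] deg 1.2
 shift [-6.81 -2.11 -8.78] turn [ 0.004 -0.021 -0.003] deg 1.2
[0.52642704 0.2963476  0.14999009] [0.54497531 0.17886263 0.81915204][ WARN:0@0.667] global loadsave.cpp:1063 imwrite_ Unsupported depth image for selected encoder is fallbacked to CV_8U.
Traceback (most recent call last):
IndexError: index -1 is out of bounds for axis 0 with size 0
```

```bash
cat > ik.py <<'E'
from g import *
from scipy.optimize import least_squares
D=[([1.049,.245,1.558,0,1.339],[.222,.611,.205]),([.29,-.05,1.59,0,1.6],[.4949,.2657,.365]),([-.61,.4,1.75,0,.99],[.5593,-.2512,.0124]),([-.19,-.35,1.92,0,1.57],[.4392,.0312,.325]),([.32,-.06,1.92,0,.34],[.6536,.3369,.3011]),([-.61,.22,1.70,.02,1.22],[.5605,-.2478,.1445]),([-.3,.64,1.47,.42,1.36],[.6632,.028,.0132]),([-.39,.63,1.41,.39,1.47],[.6708,-.0366,.056]),([-.51,.47,1.41,.35,1.65],[.6319,-.1186,.1677])]
def fk(q,k):
    a,H,L2,L3,e,Lt,d=k
    Ry=lambda t:Ro.from_euler("y",t);R=Ro.from_euler("z",q[0])
    p=R.apply([a,d,H]);R=R*Ry(q[1]);p=p+R.apply([0,0,L2]);R=R*Ry(q[2]);p=p+R.apply([e,0,L3])
    R=R*Ro.from_euler("z",SG*q[3])*Ry(q[4]);return p+R.apply([0,0,Lt]),R
best=None
for SG in(1,-1):
    s=least_squares(lambda k:np.concatenate([fk(q,k)[0]-p for q,p in D]),[0,.3,.4,.4,0,.25,.113]);print(SG,np.round(s.x,3),"max err",abs(s.fun).max())
    if best is None or s.cost<best[0]: best=(s.cost,s.x,SG)
k,SG=best[1],best[2]
lo=np.array([-3.13,-1.02,.13,-.95,.21]);hi=np.array([3.13,2.26,2.54,4.09,2.88])
def ik(p,z,q0):
    f=lambda q:np.r_[fk(q,k)[0]-p,.3*(fk(q,k)[1].as_matrix()[:,2]-z)]
    s=least_squares(f,np.clip(q0,lo+.01,hi-.01),bounds=(lo,hi));return s.x,np.linalg.norm(s.fun)
if __name__=="__main__":
  for i,off in((3,.0875),(2,.0875),(1,.1025),(2,.1025)):
    for roll in(-30,-20,-10,0,10,20,30):
      Rr=Ro.from_rotvec(BZ*np.radians(roll));z=Rr.apply(BX);o=[]
      q=np.array([.3,0,1.9,0,.5])
      for h in(.125,.06,0):
        p=peg(i,h+off)+z*.0146;q,e=ik(p,z,q);o.append((np.round(q,2).tolist(),round(e,4)))
      print(i,off,roll,o)
E
python3 ik.py
```

```text
1 [-0.006  0.274  0.418  0.574  0.065  0.278  0.113] max err 0.0032053380305845994
-1 [-0.001  0.092  0.17   0.547 -0.187  0.095  0.16 ] max err 0.10003923328787666
3 0.0875 -30 [([0.53, 0.1, 1.72, -0.95, 0.81], np.float64(0.0306)), ([0.53, 0.06, 1.84, -0.95, 0.77], np.float64(0.0445)), ([0.54, 0.04, 1.93, -0.95, 0.74], np.float64(0.0578))]
3 0.0875 -20 [([0.49, 0.03, 1.82, -0.95, 0.61], np.float64(0.0033)), ([0.49, -0.01, 1.93, -0.95, 0.56], np.float64(0.0186)), ([0.48, -0.04, 2.03, -0.95, 0.52], np.float64(0.0332))]
3 0.0875 -10 [([0.42, -0.03, 1.88, -0.65, 0.43], np.float64(0.0)), ([0.42, -0.06, 2.01, -0.83, 0.36], np.float64(0.0)), ([0.42, -0.08, 2.11, -0.95, 0.3], np.float64(0.0067))]
3 0.0875 0 [([0.33, -0.07, 1.91, -0.02, 0.34], np.float64(0.0)), ([0.33, -0.11, 2.04, -0.03, 0.24], np.float64(0.0)), ([0.33, -0.13, 2.14, -0.05, 0.21], np.float64(0.012))]
3 0.0875 10 [([0.23, -0.09, 1.93, 0.63, 0.42], np.float64(0.0)), ([0.23, -0.12, 2.06, 0.8, 0.35], np.float64(0.0)), ([0.22, -0.13, 2.17, 1.04, 0.3], np.float64(0.0))]
3 0.0875 20 [([0.15, -0.06, 1.92, 0.97, 0.6], np.float64(0.0)
[... 3198 characters left out ...]
], np.float64(0.0075))]
2 0.1025 0 [([0.11, -0.1, 1.91, 0.44, 0.41], np.float64(0.0)), ([0.09, -0.14, 2.05, 0.59, 0.34], np.float64(0.0)), ([0.07, -0.16, 2.17, 0.82, 0.28], np.float64(0.0))]
2 0.1025 10 [([0.02, -0.08, 1.9, 0.83, 0.58], np.float64(0.0)), ([-0.0, -0.12, 2.04, 0.97, 0.53], np.float64(0.0)), ([-0.03, -0.14, 2.16, 1.12, 0.51], np.float64(0.0))]
2 0.1025 20 [([-0.06, -0.04, 1.88, 1.02, 0.78], np.float64(0.0)), ([-0.09, -0.07, 2.01, 1.12, 0.75], np.float64(0.0)), ([-0.12, -0.09, 2.12, 1.22, 0.74], np.float64(0.0))]
2 0.1025 30 [([-0.12, 0.03, 1.83, 1.13, 0.98], np.float64(0.0)), ([-0.15, 0.0, 1.96, 1.19, 0.97], np.float64(0.0)), ([-0.18, -0.01, 2.07, 1.25, 0.96], np.float64(0.0))]
```

```bash
cat > t.py <<'E'
from g import *
Rr=Ro.from_rotvec(BZ*np.radians(20)).as_matrix();RH=Rr@RH;zt=RH[:,2]
T=lambda i,h,off:peg(i,h+off)+zt*.0146
if __name__=="__main__": cmd(*[(T(3,h,.0875),RH) for h in(.12,.09,.04,0)])
E
python3 t.py
```

```text
t 9.9 p [0.6527 0.3364 0.305 ] R [-2.64  -0.423 -1.347] q [ 0.32 -0.07  1.92 -0.    0.34  1.58] F [-0.3  0.6 -1. ] w 0.0537 gf 19.9
 shift [-0.41  0.53  0.71] turn [0.194 0.047 0.282] deg 19.8
 shift [-2.04 -0.   -1.74] turn [0.194 0.047 0.282] deg 19.8
 shift [-4.77 -0.9  -5.84] turn [0.194 0.047 0.282] deg 19.8
 shift [-6.95 -1.61 -9.12] turn [0.194 0.047 0.282] deg 19.8
```

Request:
servo_tool([
  {"tx":-0.1,"ty":0.1,"tz":0.2,"ax":0.03,"ay":0.01,"az":0.05,"jaw":1},
  {"tx":-0.2,"ty":0.2,"tz":0.4,"ax":0.07,"ay":0.015,"az":0.1,"jaw":1},
  {"tx":-0.3,"ty":0.4,"tz":0.6,"ax":0.11,"ay":0.025,"az":0.16,"jaw":1},
  {"tx":-0.4,"ty":0.5,"tz":0.7,"ax":0.15,"ay":0.035,"az":0.22,"jaw":1},
  {"tx":-0.4,"ty":0.5,"tz":0.7,"ax":0.194,"ay":0.047,"az":0.282,"jaw":1},
  {"tx":-0.4,"ty":0.5,"tz":0.7,"ax":0.194,"ay":0.047,"az":0.282,"jaw":1},
  {"tx":-0.4,"ty":0.5,"tz":0.7,"ax":0.194,"ay":0.047,"az":0.282,"jaw":1},
  {"tx":-0.4,"ty":0.5,"tz":0.7,"ax":0.194,"ay":0.047,"az":0.282,"jaw":1},
])

```text
clock: 10.7
eef_pos: [0.6481, 0.3417, 0.3201]
tool_rot: [-2.338, -0.596, -1.186]
contact_force: [0.9, 0.0, -1.1]
grip_width: 0.0538
grip_force: 19.9
```

```bash
cat > look.py <<'E'
import sys
from t import *
i=int(sys.argv[1]);off=float(sys.argv[2])
s=read_state();R=Ro.from_rotvec(s["tool_rot"]).as_matrix();g=s["eef_pos"]-R[:,2]*.0146
mouth=g-R[:,0]*off;base=g+R[:,0]*.0475;ims=[]
B=np.c_[BX,by,BZ];print("mouth rel collar, board axes mm",np.round((mouth-peg(i,0))@B*1000,1))
for n in("side","top"):
    p,d=read_camera(n)
    for a,b,c in((mouth,base,(0,0,255)),(peg(i,0),peg(i,.075),(255,0,0))):
        u=proj(n,[a,b]).round().astype(int);cv2.line(p,tuple(map(int,u[0])),tuple(map(int,u[1])),c,1)
    u=proj(n,peg(i,.1))[0].astype(int);ims.append(cv2.resize(p[max(0,u[1]-60):u[1]+60,u[0]-50:u[0]+50],(400,480),interpolation=cv2.INTER_CUBIC))
    W=cloud(n,d).reshape(-1,3);W=W[~np.isnan(W).any(1)];f=(W-g)@R;m=(f[:,0]>-off-.012)&(f[:,0]<-off+.03)&(np.hypot(f[:,1],f[:,2])<.024);k=f[m];kb=(W[m]-peg(i,0))@B*1000
    if len(k): print(n,len(k),"neck tool-x min",np.percentile(k[:,0],[1,5]),"board x",np.percentile(kb[:,0],[3,97]).round(1),"y",np.percentile(kb[:,1],[3,97]).round(1))
    b=(W-peg(i,0))@B*1000;b=b[(abs(b[:,0])<20)&(abs(b[:,1])<20)&(b[:,2]>8)&(b[:,2]<60)]
    if len(b): print("   peg board x",np.percentile(b[:,0],[3,97]).round(1),"y",np.percentile(b[:,1],[3,97]).round(1))
cv2.imwrite(f"pics/ph{sys.argv[3]}.png",np.hstack([a for a in ims if a.shape==(480,400,3)]))
E
python3 t.py; python3 look.py 3 .0875 3
```

```text
t 10.7 p [0.6481 0.3417 0.3201] R [-2.338 -0.596 -1.186] q [ 0.15 -0.08  1.94  0.99  0.6   0.57] F [ 0.9  0.  -1.1] w 0.0538 gf 19.9
 shift [ 0.06  0.   -0.8 ] turn [-0.005  0.01   0.002] deg 0.7
 shift [-1.58 -0.53 -3.26] turn [-0.005  0.01   0.002] deg 0.7
 shift [-4.3  -1.43 -7.35] turn [-0.005  0.01   0.002] deg 0.7
 shift [ -6.48  -2.14 -10.63] turn [-0.005  0.01   0.002] deg 0.7
mouth rel collar, board axes mm [ -4.1   0.4 126.1]
side 222 neck tool-x min [-0.08269953 -0.08160059] board x [-20.3  -0.1] y [-7.1 17.5]
   peg board x [-8.6  3.8] y [-3.8 10.8]
top 63 neck tool-x min [-0.08140766 -0.07873214] board x [-23.2  -6.8] y [-16.9   9.6]
```

View pics/ph3.png

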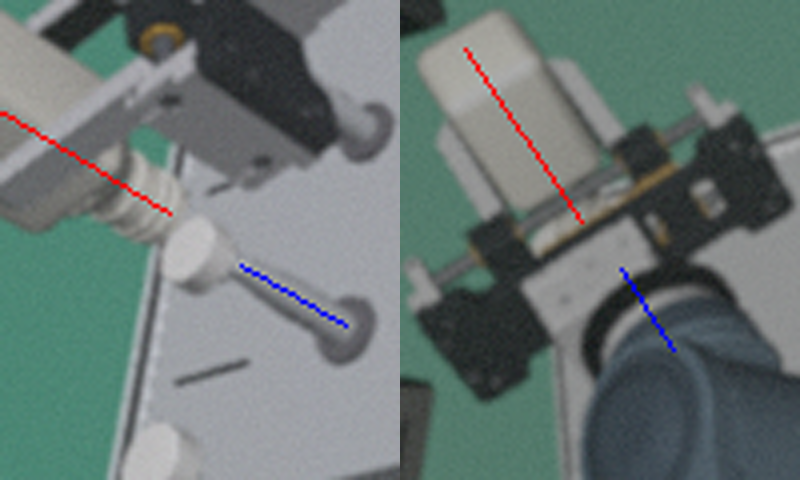

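Request:
servo_tool([
  {"tx":-0.6,"ty":-0.2,"tz":-1.5,"ax":-0.005,"ay":0.01,"az":0.002,"jaw":1},
  {"tx":-1.2,"ty":-0.4,"tz":-2.8,"ax":-0.005,"ay":0.01,"az":0.002,"jaw":1},
  {"tx":-1.77,"ty":-0.6,"tz":-3.75,"ax":-0.005,"ay":0.01,"az":0.002,"jaw":1},
  {"tx":-1.77,"ty":-0.6,"tz":-3.75,"ax":-0.005,"ay":0.01,"az":0.002,"jaw":1},
  {"tx":-1.77,"ty":-0.6,"tz":-3.75,"ax":-0.005,"ay":0.01,"az":0.002,"jaw":1},
  {"tx":-1.77,"ty":-0.6,"tz":-3.75,"ax":-0.005,"ay":0.01,"az":0.002,"jaw":1},
])

```text
clock: 11.4
eef_pos: [0.6313, 0.3355, 0.2824]
tool_rot: [-2.346, -0.598, -1.172]
contact_force: [-0.0, -0.3, -0.2]
grip_width: 0.054
grip_force: 19.9
```

```bash
python3 t.py; python3 look.py 3 .0875 4
```

```text
t 11.4 p [0.6313 0.3355 0.2824] R [-2.346 -0.598 -1.172] q [ 0.14 -0.08  2.01  1.06  0.57  0.47] F [-0.  -0.3 -0.2] w 0.054 gf 19.9
 shift [1.74 0.62 2.97] turn [-0.001 -0.001  0.   ] deg 0.1
 shift [0.1  0.08 0.52] turn [-0.001 -0.001  0.   ] deg 0.1
 shift [-2.62 -0.81 -3.58] turn [-0.001 -0.001  0.   ] deg 0.1
 shift [-4.8  -1.53 -6.86] turn [-0.001 -0.001  0.   ] deg 0.1
mouth rel collar, board axes mm [ 1.9 -0.4 85.1]
side 224 neck tool-x min [-0.09787524 -0.0956269 ] board x [-14.1   6.8] y [-7.9 16.6]
   peg board x [-8.2  4.3] y [-4.5 10.8]
top 64 neck tool-x min [-0.08131663 -0.07947568] board x [-17.3   0.2] y [-17.4  10.4]
```

Request:
servo_tool([
  {"tx":-0.55,"ty":-0.18,"tz":-0.82,"ax":0,"ay":0,"az":0,"jaw":1},
  {"tx":-1.09,"ty":-0.36,"tz":-1.64,"ax":0,"ay":0,"az":0,"jaw":1},
  {"tx":-1.64,"ty":-0.54,"tz":-2.46,"ax":0,"ay":0,"az":0,"jaw":1},
  {"tx":-2.18,"ty":-0.72,"tz":-3.28,"ax":0,"ay":0,"az":0,"jaw":1},
  {"tx":-2.73,"ty":-0.9,"tz":-4.1,"ax":0,"ay":0,"az":0,"jaw":1},
  {"tx":-2.73,"ty":-0.9,"tz":-4.1,"ax":0,"ay":0,"az":0,"jaw":1},
])

```text
clock: 12.1
eef_pos: [0.6021, 0.3261, 0.2381]
tool_rot: [-2.348, -0.597, -1.166]
contact_force: [-0.7, 0.2, -1.8]
grip_width: 0.0539
grip_force: 19.9
```

```bash
python3 t.py; python3 look.py 3 .0875 4
```

```text
t 12.1 p [0.6021 0.3261 0.2381] R [-2.348 -0.597 -1.166] q [ 0.13 -0.1   2.11  1.18  0.55  0.33] F [-0.7  0.2 -1.8] w 0.0539 gf 19.9
 shift [4.66 1.57 7.4 ] turn [-0.    -0.005  0.   ] deg 0.3
 shift [3.02 1.03 4.95] turn [-0.    -0.005  0.   ] deg 0.3
 shift [0.3  0.13 0.85] turn [-0.    -0.005  0.   ] deg 0.3
 shift [-1.88 -0.58 -2.43] turn [-0.    -0.005  0.   ] deg 0.3
mouth rel collar, board axes mm [ 1.8 -0.2 31.2]
side 224 neck tool-x min [-0.0984401  -0.09678348] board x [-13.9   5.2] y [-7.8 16.7]
   peg board x [-13.6   5.2] y [-7.6 16.7]
top 59 neck tool-x min [-0.08532879 -0.08247828] board x [-18.  -2.] y [-17.2   9.9]
   peg board x [-17.8  -1.9] y [-17.2   9. ]
```

Peg is inside the neck with no force. Continue down to the collar.

Request:
servo_tool([
  {"tx":-0.6,"ty":-0.2,"tz":-0.82,"ax":0,"ay":0,"az":0,"jaw":1},
  {"tx":-1.15,"ty":-0.37,"tz":-1.64,"ax":0,"ay":0,"az":0,"jaw":1},
  {"tx":-1.45,"ty":-0.47,"tz":-2.1,"ax":0,"ay":0,"az":0,"jaw":1},
  {"tx":-1.75,"ty":-0.57,"tz":-2.56,"ax":0,"ay":0,"az":0,"jaw":1},
  {"tx":-1.75,"ty":-0.57,"tz":-2.56,"ax":0,"ay":0,"az":0,"jaw":1},
])

```text
clock: 12.7
eef_pos: [0.5859, 0.3206, 0.2145]
tool_rot: [-2.346, -0.598, -1.17]
contact_force: [-0.3, -0.0, -0.8]
grip_width: 0.0541
grip_force: 19.9
```

```bash
python3 t.py; python3 look.py 3 .0875 4
```

```text
t 12.7 p [0.5859 0.3206 0.2145] R [-2.346 -0.598 -1.17 ] q [ 0.12 -0.1   2.16  1.26  0.54  0.23] F [-0.3 -0.  -0.8] w 0.0541 gf 19.9
 shift [6.28 2.11 9.75] turn [-0.001 -0.002  0.   ] deg 0.1
 shift [4.64 1.58 7.3 ] turn [-0.001 -0.002  0.   ] deg 0.1
 shift [1.92 0.68 3.2 ] turn [-0.001 -0.002  0.   ] deg 0.1
 shift [-0.26 -0.03 -0.08] turn [-0.001 -0.002  0.   ] deg 0.1
mouth rel collar, board axes mm [ 1.5 -0.4  2.1]
side 369 neck tool-x min [-0.09461858 -0.09397121] board x [-18.5  15.9] y [-19.   20.2]
   peg board x [-15.    4.9] y [-8.1 17.7]
top 92 neck tool-x min [-0.0992087  -0.09842283] board x [-18.  12.] y [-19.3  19.4]
   peg board x [-18.6  -3.2] y [-17.9   8.6]
```

Push in small steps until the force rises.

Request:
servo_tool([
  {"tx":-0.16,"ty":-0.05,"tz":-0.25,"ax":0,"ay":0,"az":0,"jaw":1},
  {"tx":-0.33,"ty":-0.11,"tz":-0.49,"ax":0,"ay":0,"az":0,"jaw":1},
  {"tx":-0.33,"ty":-0.11,"tz":-0.49,"ax":0,"ay":0,"az":0,"jaw":1},
])

```text
clock: 13.1
eef_pos: [0.5841, 0.3197, 0.2124]
tool_rot: [-2.344, -0.597, -1.175]
contact_force: [2.8, 2.4, 4.1]
grip_width: 0.0538
grip_force: 19.9
```

```bash
python3 t.py|head -1
```

```text
t 13.1 p [0.5841 0.3197 0.2124] R [-2.344 -0.597 -1.175] q [ 0.12 -0.11  2.17  1.28  0.54  0.21] F [2.8 2.4 4.1] w 0.0538 gf 19.9
```

Request:
servo_tool([
  {"tx":-0.16,"ty":-0.05,"tz":-0.25,"ax":0,"ay":0,"az":0,"jaw":1},
  {"tx":-0.33,"ty":-0.11,"tz":-0.49,"ax":0,"ay":0,"az":0,"jaw":1},
  {"tx":-0.33,"ty":-0.11,"tz":-0.49,"ax":0,"ay":0,"az":0,"jaw":1},
])

```text
clock: 13.4
eef_pos: [0.5837, 0.3193, 0.2127]
tool_rot: [-2.338, -0.595, -1.184]
contact_force: [7.4, 4.9, 11.9]
grip_width: 0.0541
grip_force: 20.0
```

```bash
python3 t.py|head -1
```

```text
t 13.4 p [0.5837 0.3193 0.2127] R [-2.338 -0.595 -1.184] q [ 0.12 -0.11  2.18  1.3   0.53  0.19] F [ 7.4  4.9 11.9] w 0.0541 gf 20.0
```

Request:
servo_tool([
  {"tx":0.4,"ty":0.13,"tz":0.6,"ax":0,"ay":0,"az":0,"jaw":1},
  {"tx":0.4,"ty":0.13,"tz":0.6,"ax":0,"ay":0,"az":0,"jaw":-0.6},
  {"tx":0.4,"ty":0.13,"tz":0.6,"ax":0,"ay":0,"az":0,"jaw":-0.6},
  {"tx":0.4,"ty":0.13,"tz":0.6,"ax":0,"ay":0,"az":0,"jaw":-0.6},
  {"tx":0.4,"ty":0.13,"tz":0.6,"ax":0,"ay":0,"az":0,"jaw":-0.6},
  {"tx":-0.8,"ty":-1.0,"tz":1.7,"ax":0,"ay":0,"az":0,"jaw":-0.6},
  {"tx":-2.7,"ty":-2.7,"tz":3.3,"ax":0,"ay":0,"az":0,"jaw":-0.6},
  {"tx":-4.6,"ty":-4.4,"tz":4.9,"ax":0,"ay":0,"az":0,"jaw":-0.6},
  {"tx":-6.5,"ty":-6.1,"tz":6.5,"ax":0,"ay":0,"az":0,"jaw":-0.6},
  {"tx":-7.2,"ty":-6.8,"tz":7.1,"ax":0,"ay":0,"az":0,"jaw":-0.6},
])

```text
clock: 14.4
eef_pos: [0.5068, 0.2496, 0.2774]
tool_rot: [-2.346, -0.598, -1.173]
contact_force: [0.4, 0.2, 1.0]
grip_width: 0.0752
grip_force: 0.0
```

```bash
python3 t.py|head -1; cat > tb.py <<'E'
from t import *
cmd((TALL+ez*.12,RTALL),(TALL+ez*.013,RTALL))
E
python3 tb.py; cat > hang.py <<'E'
from t import *
import sys
i,L=int(sys.argv[1]),float(sys.argv[2])
B=np.c_[BX,by,BZ]
for n in("side","top"):
    p,d=read_camera(n);W=cloud(n,d).reshape(-1,3);W=W[~np.isnan(W).any(1)]
    if n=="top": W=W+[.0021,.0027,.001]
    else: W=W-[.0021,.0027,.002]
    b=(W-peg(i,0))@B*1000;b=b[(abs(b[:,0])<60)&(abs(b[:,1])<52)&(b[:,2]>45)&(b[:,2]<220)]
    print(n,len(b),"height top",np.percentile(b[:,2],[90,97,99]).round(1),"expect",L,"x",np.percentile(b[:,0],[2,50,98]).round(),"y",np.percentile(b[:,1],[2,50,98]).round())
E
python3 hang.py 3 135
```

```text
t 14.4 p [0.5068 0.2496 0.2774] R [-2.346 -0.598 -1.173] q [-0.06 -0.52  2.35  1.02  0.79  0.44] F [0.4 0.2 1. ] w 0.0752 gf 0.0
t 14.4 p [0.5068 0.2496 0.2774] R [-2.346 -0.598 -1.173] q [-0.06 -0.52  2.35  1.02  0.79  0.44] F [0.4 0.2 1. ] w 0.0752 gf 0.0
 shift [  5.64 -66.22 -15.74] turn [-0.411  0.931 -0.582] deg 67.2
 shift [  5.64 -66.22 -26.44] turn [-0.411  0.931 -0.582] deg 67.2
side 1939 height top [134.9 136.  136.5] expect 135.0 x [-27. -12.  24.] y [-26.  15.  32.]
top 1092 height top [136.  137.3 138.3] expect 135.0 x [-27. -15.  28.] y [-30.  -5.  23.]
```

Request:
servo_tool([
  {"tx":-3,"ty":-3,"tz":3,"ax":-0.05,"ay":0.1,"az":-0.06,"jaw":-1},
  {"tx":-4.5,"ty":-7,"tz":5,"ax":-0.09,"ay":0.2,"az":-0.12,"jaw":-1},
  {"tx":-5,"ty":-11.5,"tz":6,"ax":-0.14,"ay":0.31,"az":-0.19,"jaw":-1},
  {"tx":-5,"ty":-16,"tz":6,"ax":-0.19,"ay":0.42,"az":-0.26,"jaw":-1},
  {"tx":-5,"ty":-20.5,"tz":6,"ax":-0.24,"ay":0.54,"az":-0.33,"jaw":-1},
  {"tx":-4,"ty":-25,"tz":6,"ax":-0.29,"ay":0.66,"az":-0.41,"jaw":-1},
  {"tx":-3,"ty":-29.5,"tz":5,"ax":-0.34,"ay":0.78,"az":-0.48,"jaw":-1},
  {"tx":-2,"ty":-34,"tz":4,"ax":-0.38,"ay":0.87,"az":-0.54,"jaw":-1},
  {"tx":0,"ty":-38.5,"tz":2,"ax":-0.411,"ay":0.931,"az":-0.582,"jaw":-1},
  {"tx":1,"ty":-43,"tz":0,"ax":-0.411,"ay":0.931,"az":-0.582,"jaw":-1},
])

```text
clock: 15.5
eef_pos: [0.5193, -0.1772, 0.2754]
tool_rot: [-3.132, 0.213, 0.004]
contact_force: [0.4, 1.1, -0.1]
grip_width: 0.0941
grip_force: 0.0
```

```bash
python3 tb.py
```

```text
t 15.5 p [ 0.5193 -0.1772  0.2754] R [-3.132  0.213  0.004] q [-0.54 -0.04  1.74  0.    1.45  1.17] F [ 0.4  1.1 -0.1] w 0.0941 gf 0.0
 shift [  4.39 -23.53 -15.54] turn [-0.003 -0.003 -0.002] deg 0.3
 shift [  4.39 -23.53 -26.24] turn [-0.003 -0.003 -0.002] deg 0.3
```

Request:
servo_tool([
  {"tx":1,"ty":-4.5,"tz":-2,"ax":0,"ay":0,"az":0,"jaw":-1},
  {"tx":2,"ty":-9,"tz":-4,"ax":0,"ay":0,"az":0,"jaw":-1},
  {"tx":3,"ty":-13.5,"tz":-6,"ax":0,"ay":0,"az":0,"jaw":-1},
  {"tx":4,"ty":-18,"tz":-8,"ax":0,"ay":0,"az":0,"jaw":-1},
  {"tx":4.4,"ty":-22,"tz":-10,"ax":0,"ay":0,"az":0,"jaw":-1},
  {"tx":4.4,"ty":-23.5,"tz":-14,"ax":0,"ay":0,"az":0,"jaw":-1},
  {"tx":4.4,"ty":-23.5,"tz":-16,"ax":0,"ay":0,"az":0,"jaw":-1},
  {"tx":4.4,"ty":-23.5,"tz":-16,"ax":0,"ay":0,"az":0,"jaw":-1},
])

```text
clock: 16.3
eef_pos: [0.5588, -0.4093, 0.1107]
tool_rot: [-3.125, 0.217, 0.014]
contact_force: [0.4, 0.2, 0.2]
grip_width: 0.0937
grip_force: 0.0
```

```bash
python3 tb.py
```

```text
t 16.3 p [ 0.5588 -0.4093  0.1107] R [-3.125  0.217  0.014] q [-0.8   0.44  1.49  0.    1.22  0.91] F [0.4 0.2 0.2] w 0.0937 gf 0.0
 shift [ 0.44 -0.32  0.93] turn [-0.009 -0.008  0.001] deg 0.7
 shift [ 0.44 -0.32 -9.77] turn [-0.009 -0.008  0.001] deg 0.7
```

Request:
servo_tool([
  {"tx":0.4,"ty":-0.3,"tz":-4,"ax":0,"ay":0,"az":0,"jaw":-1},
  {"tx":0.4,"ty":-0.3,"tz":-7.5,"ax":0,"ay":0,"az":0,"jaw":-1},
  {"tx":0.4,"ty":-0.3,"tz":-9.7,"ax":0,"ay":0,"az":0,"jaw":-1},
  {"tx":0.4,"ty":-0.3,"tz":-9.7,"ax":0,"ay":0,"az":0,"jaw":-1},
  {"tx":0.4,"ty":-0.3,"tz":-9.7,"ax":0,"ay":0,"az":0,"jaw":0.5},
  {"tx":0.4,"ty":-0.3,"tz":-9.7,"ax":0,"ay":0,"az":0,"jaw":1},
  {"tx":0.4,"ty":-0.3,"tz":-9.7,"ax":0,"ay":0,"az":0,"jaw":1},
  {"tx":0.4,"ty":-0.3,"tz":-9.7,"ax":0,"ay":0,"az":0,"jaw":1},
  {"tx":0.4,"ty":-0.3,"tz":-9.7,"ax":0,"ay":0,"az":0,"jaw":1},
], force=20)

```text
clock: 17.2
eef_pos: [0.5654, -0.4149, 0.0218]
tool_rot: [-3.134, 0.218, -0.0]
contact_force: [-0.5, 1.9, 2.1]
grip_width: 0.0598
grip_force: 20.0
```

```bash
cat > t1.py <<'E'
from t import *
s=read_state()
T=lambda i,h,off:peg(i,h+off)+zt*.0165
cmd(*[(T(1,h,.1025),RH) for h in(.12,.09,.03,0)])
E
python3 t1.py
```

```text
t 17.2 p [ 0.5654 -0.4149  0.0218] R [-3.134  0.218 -0.   ] q [-0.79  0.56  1.51  0.    1.08  0.91] F [-0.5  1.9  2.1] w 0.0598 gf 20.0
 shift [16.12 55.13 30.16] turn [ 0.41  -0.931  0.584] deg 67.2
 shift [14.49 54.6  27.7 ] turn [ 0.41  -0.931  0.584] deg 67.2
 shift [11.22 53.52 22.78] turn [ 0.41  -0.931  0.584] deg 67.2
 shift [ 9.58 52.99 20.33] turn [ 0.41  -0.931  0.584] deg 67.2
```

Request:
servo_tool([
  {"tx":0,"ty":0,"tz":4,"ax":0,"ay":0,"az":0,"jaw":1},
  {"tx":-2,"ty":2,"tz":8,"ax":0,"ay":0,"az":0,"jaw":1},
  {"tx":-5,"ty":5,"tz":11,"ax":0,"ay":0,"az":0,"jaw":1},
  {"tx":-7,"ty":8,"tz":15,"ax":0,"ay":0,"az":0,"jaw":1},
  {"tx":-9,"ty":11,"tz":19,"ax":0.05,"ay":-0.11,"az":0.07,"jaw":1},
  {"tx":-10,"ty":15,"tz":22,"ax":0.1,"ay":-0.22,"az":0.14,"jaw":1},
  {"tx":-10,"ty":19,"tz":25,"ax":0.15,"ay":-0.33,"az":0.21,"jaw":1},
  {"tx":-10,"ty":23,"tz":28,"ax":0.2,"ay":-0.44,"az":0.28,"jaw":1},
  {"tx":-9,"ty":27,"tz":31,"ax":0.25,"ay":-0.55,"az":0.35,"jaw":1},
  {"tx":-8,"ty":31,"tz":32,"ax":0.29,"ay":-0.66,"az":0.41,"jaw":1},
])

```text
clock: 18.2
eef_pos: [0.4847, -0.1067, 0.3432]
tool_rot: [-2.643, -0.391, -0.893]
contact_force: [0.4, -0.0, -0.3]
grip_width: 0.0601
grip_force: 20.0
```

```bash
sed -i 's/.0165/.0082/;s/.1025/.105/' t1.py; python3 t1.py
```

```text
t 18.2 p [ 0.4847 -0.1067  0.3432] R [-2.643 -0.391 -0.893] q [-0.86 -0.45  2.08  0.72  1.47  0.36] F [ 0.4 -0.  -0.3] w 0.0601 gf 20.0
 shift [23.81 23.89 -1.33] turn [ 0.121 -0.265  0.173] deg 19.4
 shift [22.18 23.35 -3.79] turn [ 0.121 -0.265  0.173] deg 19.4
 shift [18.91 22.28 -8.71] turn [ 0.121 -0.265  0.173] deg 19.4
 shift [ 17.27  21.74 -11.16] turn [ 0.121 -0.265  0.173] deg 19.4
```

Request:
servo_tool([
  {"tx":2,"ty":3,"tz":1,"ax":0.04,"ay":-0.09,"az":0.06,"jaw":1},
  {"tx":5,"ty":6,"tz":1,"ax":0.08,"ay":-0.18,"az":0.12,"jaw":1},
  {"tx":8,"ty":9,"tz":1,"ax":0.121,"ay":-0.265,"az":0.173,"jaw":1},
  {"tx":11,"ty":12,"tz":1,"ax":0.121,"ay":-0.265,"az":0.173,"jaw":1},
  {"tx":14,"ty":15,"tz":1,"ax":0.121,"ay":-0.265,"az":0.173,"jaw":1},
  {"tx":17,"ty":18,"tz":1,"ax":0.121,"ay":-0.265,"az":0.173,"jaw":1},
  {"tx":20,"ty":21,"tz":0,"ax":0.121,"ay":-0.265,"az":0.173,"jaw":1},
  {"tx":23.8,"ty":23.9,"tz":-1,"ax":0.121,"ay":-0.265,"az":0.173,"jaw":1},
  {"tx":23.8,"ty":23.9,"tz":-1,"ax":0.121,"ay":-0.265,"az":0.173,"jaw":1},
  {"tx":23.8,"ty":23.9,"tz":-1,"ax":0.121,"ay":-0.265,"az":0.173,"jaw":1},
])

```text
clock: 19.2
eef_pos: [0.7219, 0.133, 0.3283]
tool_rot: [-2.348, -0.598, -1.158]
contact_force: [0.7, -0.9, -1.1]
grip_width: 0.06
grip_force: 20.0
```

```bash
sed -i 's/R\[:,2\]\*.0146/R[:,2]*.0082/' look.py; python3 t1.py; python3 look.py 1 .105 5
```

```text
t 19.2 p [0.7219 0.133  0.3283] R [-2.348 -0.598 -1.158] q [-0.25  0.01  1.82  1.05  0.95  0.33] F [ 0.7 -0.9 -1.1] w 0.06 gf 20.0
 shift [ 0.08 -0.08  0.15] turn [-0.001 -0.01  -0.003] deg 0.6
 shift [-1.55 -0.62 -2.3 ] turn [-0.001 -0.01  -0.003] deg 0.6
 shift [-4.82 -1.69 -7.22] turn [-0.001 -0.01  -0.003] deg 0.6
 shift [-6.46 -2.23 -9.68] turn [-0.001 -0.01  -0.003] deg 0.6
mouth rel collar, board axes mm [ -0.5   1.2 118.5]
side 160 neck tool-x min [-0.10028762 -0.09846993] board x [-15.8   7.3] y [-5.1 18.5]
   peg board x [-8.1  5.9] y [-1.6 11.6]
top 33 neck tool-x min [-0.08942055 -0.08662946] board x [-19.9  -3.9] y [-17.2  -1.1]
   peg board x [-13.9  -2.8] y [-3.8  6.6]
```

Request:
servo_tool([
  {"tx":-0.6,"ty":-0.25,"tz":-1.0,"ax":0,"ay":-0.008,"az":0,"jaw":1},
  {"tx":-1.3,"ty":-0.5,"tz":-2.0,"ax":0,"ay":-0.008,"az":0,"jaw":1},
  {"tx":-2.05,"ty":-0.78,"tz":-3.15,"ax":0,"ay":-0.008,"az":0,"jaw":1},
  {"tx":-2.05,"ty":-0.78,"tz":-3.15,"ax":0,"ay":-0.008,"az":0,"jaw":1},
  {"tx":-2.05,"ty":-0.78,"tz":-3.15,"ax":0,"ay":-0.008,"az":0,"jaw":1},
  {"tx":-2.05,"ty":-0.78,"tz":-3.15,"ax":0,"ay":-0.008,"az":0,"jaw":1},
])

```text
clock: 19.9
eef_pos: [0.7021, 0.1241, 0.2992]
tool_rot: [-2.344, -0.6, -1.174]
contact_force: [-0.2, -0.2, -1.1]
grip_width: 0.0598
grip_force: 20.0
```

```bash
python3 t1.py; python3 look.py 1 .105 5
```

```text
t 19.9 p [0.7021 0.1241 0.2992] R [-2.344 -0.6   -1.174] q [-0.28 -0.01  1.9   1.1   0.94  0.24] F [-0.2 -0.2 -1.1] w 0.0598 gf 20.0
 shift [2.06 0.81 3.07] turn [-0.001  0.001 -0.001] deg 0.1
 shift [0.43 0.27 0.61] turn [-0.001  0.001 -0.001] deg 0.1
 shift [-2.84 -0.8  -4.3 ] turn [-0.001  0.001 -0.001] deg 0.1
 shift [-4.48 -1.34 -6.76] turn [-0.001  0.001 -0.001] deg 0.1
mouth rel collar, board axes mm [-0.4 -1.2 82.2]
side 170 neck tool-x min [-0.11526465 -0.11261822] board x [-15.4   8.6] y [-8.  15.6]
   peg board x [-8.   5.7] y [-1.2 11.5]
top 45 neck tool-x min [-0.09681689 -0.09624604] board x [-20.5  -3.8] y [-19.  -2.]
   peg board x [-9.7 -8. ] y [4.4 5.7]
```

Request:
servo_tool([
  {"tx":0.05,"ty":0.16,"tz":-0.07,"ax":0,"ay":0,"az":0,"jaw":1},
  {"tx":-0.5,"ty":-0.02,"tz":-0.89,"ax":0,"ay":0,"az":0,"jaw":1},
  {"tx":-1.04,"ty":-0.2,"tz":-1.71,"ax":0,"ay":0,"az":0,"jaw":1},
  {"tx":-1.59,"ty":-0.38,"tz":-2.53,"ax":0,"ay":0,"az":0,"jaw":1},
  {"tx":-2.13,"ty":-0.56,"tz":-3.35,"ax":0,"ay":0,"az":0,"jaw":1},
  {"tx":-2.95,"ty":-0.82,"tz":-4.57,"ax":0,"ay":0,"az":0,"jaw":1},
  {"tx":-2.95,"ty":-0.82,"tz":-4.57,"ax":0,"ay":0,"az":0,"jaw":1},
  {"tx":-2.95,"ty":-0.82,"tz":-4.57,"ax":0,"ay":0,"az":0,"jaw":1},
])

```text
clock: 20.8
eef_pos: [0.6722, 0.116, 0.2524]
tool_rot: [-2.344, -0.598, -1.172]
contact_force: [-0.5, 0.9, -0.6]
grip_width: 0.0601
grip_force: 20.0
```

```bash
python3 t1.py; python3 look.py 1 .105 5
```

```text
t 20.8 p [0.6722 0.116  0.2524] R [-2.344 -0.598 -1.172] q [-0.31 -0.02  2.    1.15  0.93  0.12] F [-0.5  0.9 -0.6] w 0.0601 gf 20.0
 shift [5.06 1.62 7.75] turn [-0.002 -0.    -0.   ] deg 0.1
 shift [3.43 1.08 5.3 ] turn [-0.002 -0.    -0.   ] deg 0.1
 shift [0.16 0.01 0.38] turn [-0.002 -0.    -0.   ] deg 0.1
 shift [-1.48 -0.53 -2.08] turn [-0.002 -0.    -0.   ] deg 0.1
mouth rel collar, board axes mm [ 1.   0.5 26. ]
side 165 neck tool-x min [-0.11611941 -0.11398666] board x [-14.2   9.9] y [-4.  17.2]
   peg board x [-14.2  10. ] y [-4.4 17.2]
top 43 neck tool-x min [-0.10102148 -0.10005409] board x [-18.8  -3.8] y [-17.5  -0.2]
   peg board x [-18.5  -3.7] y [-17.5  -0.2]
```

Peg engaged, no force. Continue 26 mm plus a little push.

Request:
servo_tool([
  {"tx":-0.5,"ty":-0.17,"tz":-0.75,"ax":0,"ay":0,"az":0,"jaw":1},
  {"tx":-1.0,"ty":-0.33,"tz":-1.5,"ax":0,"ay":0,"az":0,"jaw":1},
  {"tx":-1.42,"ty":-0.47,"tz":-2.13,"ax":0,"ay":0,"az":0,"jaw":1},
  {"tx":-1.6,"ty":-0.53,"tz":-2.42,"ax":0,"ay":0,"az":0,"jaw":1},
  {"tx":-1.75,"ty":-0.57,"tz":-2.62,"ax":0,"ay":0,"az":0,"jaw":1},
  {"tx":-1.75,"ty":-0.57,"tz":-2.62,"ax":0,"ay":0,"az":0,"jaw":1},
])

```text
clock: 21.5
eef_pos: [0.6563, 0.1108, 0.2298]
tool_rot: [-2.339, -0.598, -1.178]
contact_force: [3.2, 4.4, 5.2]
grip_width: 0.0597
grip_force: 20.0
```

```bash
python3 t1.py
```

```text
t 21.5 p [0.6563 0.1108 0.2298] R [-2.339 -0.598 -1.178] q [-0.34 -0.02  2.06  1.19  0.93  0.05] F [3.2 4.4 5.2] w 0.0597 gf 20.0
 shift [ 6.65  2.14 10.01] turn [-0.005  0.005 -0.   ] deg 0.4
 shift [5.01 1.6  7.55] turn [-0.005  0.005 -0.   ] deg 0.4
 shift [1.74 0.53 2.64] turn [-0.005  0.005 -0.   ] deg 0.4
 shift [ 0.11 -0.01  0.18] turn [-0.005  0.005 -0.   ] deg 0.4
```

Request:
servo_tool([
  {"tx":-0.16,"ty":-0.05,"tz":-0.25,"ax":0,"ay":0,"az":0,"jaw":1},
  {"tx":-0.33,"ty":-0.11,"tz":-0.49,"ax":0,"ay":0,"az":0,"jaw":1},
  {"tx":-0.33,"ty":-0.11,"tz":-0.49,"ax":0,"ay":0,"az":0,"jaw":1},
])

```text
clock: 21.8
eef_pos: [0.6557, 0.1101, 0.2303]
tool_rot: [-2.333, -0.596, -1.189]
contact_force: [7.6, 8.9, 14.0]
grip_width: 0.0599
grip_force: 20.0
```

```bash
python3 t1.py|head -1
```

```text
t 21.8 p [0.6557 0.1101 0.2303] R [-2.333 -0.596 -1.189] q [-0.34 -0.02  2.06  1.21  0.93  0.03] F [ 7.6  8.9 14. ] w 0.0599 gf 20.0
```

Seated. Release and back out along the tool.

Request:
servo_tool([
  {"tx":0.4,"ty":0.13,"tz":0.6,"ax":0,"ay":0,"az":0,"jaw":1},
  {"tx":0.4,"ty":0.13,"tz":0.6,"ax":0,"ay":0,"az":0,"jaw":-0.7},
  {"tx":0.4,"ty":0.13,"tz":0.6,"ax":0,"ay":0,"az":0,"jaw":-0.7},
  {"tx":0.4,"ty":0.13,"tz":0.6,"ax":0,"ay":0,"az":0,"jaw":-0.7},
  {"tx":0.4,"ty":0.13,"tz":0.6,"ax":0,"ay":0,"az":0,"jaw":-0.7},
  {"tx":-0.8,"ty":-1.0,"tz":1.7,"ax":0,"ay":0,"az":0,"jaw":-0.7},
  {"tx":-2.7,"ty":-2.7,"tz":3.3,"ax":0,"ay":0,"az":0,"jaw":-0.7},
  {"tx":-4.6,"ty":-4.4,"tz":4.9,"ax":0,"ay":0,"az":0,"jaw":-0.7},
  {"tx":-6.5,"ty":-6.1,"tz":6.5,"ax":0,"ay":0,"az":0,"jaw":-0.7},
  {"tx":-8.4,"ty":-7.8,"tz":8.1,"ax":0,"ay":0,"az":0,"jaw":-0.7},
])

```text
clock: 22.8
eef_pos: [0.5664, 0.0309, 0.3026]
tool_rot: [-2.344, -0.599, -1.171]
contact_force: [0.5, 0.3, 0.5]
grip_width: 0.0798
grip_force: 0.0
```

```bash
cat > sw.py <<'E'
from t import *
SW=lv(-.1364,-.0248,0)
cmd((SW+ez*.23,RSW),(SW+ez*.117,RSW))
E
python3 sw.py; python3 hang.py 1 165; python3 hang.py 3 135
```

```text
t 22.8 p [0.5664 0.0309 0.3026] R [-2.344 -0.599 -1.171] q [-0.59 -0.32  2.17  1.06  1.22  0.13] F [0.5 0.3 0.5] w 0.0798 gf 0.0
 shift [-10.36  10.27  -7.26] turn [-1.154 -0.819  2.566] deg 167.9
 shift [-10.36  10.27 -18.56] turn [-1.154 -0.819  2.566] deg 167.9
side 2002 height top [164.3 166.1 166.6] expect 165.0 x [-29. -10.  27.] y [-26.  22.  35.]
top 1631 height top [166.  167.7 168.6] expect 165.0 x [-30. -17.  32.] y [-33.  -2.  32.]
side 1938 height top [134.9 135.8 136.4] expect 135.0 x [-27. -12.  24.] y [-25.  15.  32.]
top 1086 height top [136.  137.5 138.1] expect 135.0 x [-27. -15.  27.] y [-31.  -5.  24.]
```

```bash
python3 - <<'E'
from t import *
from g import *
cmd((np.array([.43,.10,.32]),Rt(-ez,ang(-40))),(np.array([.43,.10,.32]),Rt(-ez,ang(0))))
E
```

```text
t 23.0 p [0.5675 0.0309 0.3024] R [-2.345 -0.598 -1.173] q [-0.59 -0.32  2.17  1.06  1.22  0.12] F [ 0.   1.4 -0.6] w 0.0799 gf 0.0
 shift [-13.75   6.91   1.76] turn [-0.803  0.609  0.341] deg 61.0
 shift [-13.75   6.91   1.76] turn [-1.002  0.31   0.976] deg 82.1
```

Request:
servo_tool([
  {"tx":-3,"ty":-1,"tz":2,"ax":-0.1,"ay":0.08,"az":0.04,"jaw":-0.7},
  {"tx":-6,"ty":0,"tz":3,"ax":-0.2,"ay":0.15,"az":0.08,"jaw":-0.7},
  {"tx":-9,"ty":1,"tz":4,"ax":-0.3,"ay":0.23,"az":0.13,"jaw":-0.7},
  {"tx":-12,"ty":2,"tz":4,"ax":-0.41,"ay":0.31,"az":0.17,"jaw":-0.5},
  {"tx":-13.7,"ty":3,"tz":4,"ax":-0.51,"ay":0.39,"az":0.22,"jaw":-0.3},
  {"tx":-13.7,"ty":4,"tz":4,"ax":-0.61,"ay":0.46,"az":0.26,"jaw":0},
  {"tx":-13.7,"ty":5,"tz":4,"ax":-0.71,"ay":0.54,"az":0.3,"jaw":0.2},
  {"tx":-13.7,"ty":6,"tz":3,"ax":-0.803,"ay":0.609,"az":0.341,"jaw":0.3},
  {"tx":-13.7,"ty":6.9,"tz":2,"ax":-0.803,"ay":0.609,"az":0.341,"jaw":0.3},
  {"tx":-13.7,"ty":6.9,"tz":2,"ax":-0.803,"ay":0.609,"az":0.341,"jaw":0.3},
])

```text
clock: 24.0
eef_pos: [0.4294, 0.1021, 0.3193]
tool_rot: [-2.841, -1.331, 0.007]
contact_force: [-0.1, 0.1, -0.8]
grip_width: 0.0331
grip_force: 0.0
```

Request:
servo_tool([
  {"tx":0.5,"ty":0.5,"tz":0,"ax":0,"ay":0,"az":0.14,"jaw":0.3},
  {"tx":1,"ty":1,"tz":0,"ax":0,"ay":0,"az":0.28,"jaw":0.3},
  {"tx":1.5,"ty":1.5,"tz":0,"ax":0,"ay":0,"az":0.42,"jaw":0.3},
  {"tx":2,"ty":2,"tz":0,"ax":0,"ay":0,"az":0.56,"jaw":0.3},
  {"tx":2,"ty":2.5,"tz":0,"ax":0,"ay":0,"az":0.7,"jaw":0.3},
  {"tx":2,"ty":2.5,"tz":0,"ax":0,"ay":0,"az":0.84,"jaw":0.3},
  {"tx":2,"ty":2.5,"tz":0,"ax":0,"ay":0,"az":0.98,"jaw":0.3},
  {"tx":2,"ty":2.5,"tz":0,"ax":0,"ay":0,"az":1.12,"jaw":0.3},
  {"tx":2,"ty":2.5,"tz":0,"ax":0,"ay":0,"az":1.26,"jaw":0.3},
  {"tx":2,"ty":2.5,"tz":0,"ax":0,"ay":0,"az":1.4,"jaw":0.3},
])

```text
clock: 25.0
eef_pos: [0.4502, 0.1243, 0.3222]
tool_rot: [-1.317, -2.852, -0.001]
contact_force: [0.1, 0.4, -0.1]
grip_width: 0.0328
grip_force: 0.0
```

```bash
python3 sw.py
```

```text
t 25.0 p [0.4502 0.1243 0.3222] R [-1.317e+00 -2.852e+00 -1.000e-03] q [ 0.03 -0.28  1.86  0.    1.56 -0.68] F [ 0.1  0.4 -0.1] w 0.0328 gf 0.0
 shift [ 1.26  0.93 -9.22] turn [-0.000e+00 -1.000e-03  1.125e+00] deg 64.5
 shift [  1.26   0.93 -20.52] turn [-0.000e+00 -1.000e-03  1.125e+00] deg 64.5
```

Request:
servo_tool([
  {"tx":0.6,"ty":0.5,"tz":-1,"ax":0,"ay":0,"az":0.14,"jaw":0.2},
  {"tx":1.2,"ty":0.9,"tz":-2,"ax":0,"ay":0,"az":0.28,"jaw":0.2},
  {"tx":1.26,"ty":0.93,"tz":-3,"ax":0,"ay":0,"az":0.42,"jaw":0.2},
  {"tx":1.26,"ty":0.93,"tz":-4,"ax":0,"ay":0,"az":0.56,"jaw":0.2},
  {"tx":1.26,"ty":0.93,"tz":-5,"ax":0,"ay":0,"az":0.7,"jaw":0.2},
  {"tx":1.26,"ty":0.93,"tz":-6,"ax":0,"ay":0,"az":0.84,"jaw":0.2},
  {"tx":1.26,"ty":0.93,"tz":-8,"ax":0,"ay":0,"az":0.98,"jaw":0.2},
  {"tx":1.26,"ty":0.93,"tz":-10,"ax":0,"ay":0,"az":1.125,"jaw":0.2},
  {"tx":1.26,"ty":0.93,"tz":-12.5,"ax":0,"ay":0,"az":1.125,"jaw":0.2},
  {"tx":1.26,"ty":0.93,"tz":-14,"ax":0,"ay":0,"az":1.125,"jaw":0.2},
])

```text
clock: 26.0
eef_pos: [0.4619, 0.1334, 0.1805]
tool_rot: [0.397, -3.115, -0.001]
contact_force: [-0.5, 0.1, 0.3]
grip_width: 0.0379
grip_force: 0.0
```

```bash
python3 sw.py
```

```text
t 26.0 p [0.4619 0.1334 0.1805] R [ 3.970e-01 -3.115e+00 -1.000e-03] q [ 0.04 -0.14  2.    0.    1.28 -1.78] F [-0.5  0.1  0.3] w 0.0379 gf 0.0
 shift [0.09 0.02 4.95] turn [-0.    -0.001  0.007] deg 0.4
 shift [ 0.09  0.02 -6.35] turn [-0.    -0.001  0.007] deg 0.4
```

Request:
servo_tool([
  {"tx":0.09,"ty":0.02,"tz":-2.5,"ax":0,"ay":0,"az":0.007,"jaw":0.2},
  {"tx":0.09,"ty":0.02,"tz":-4.5,"ax":0,"ay":0,"az":0.007,"jaw":0.2},
  {"tx":0.09,"ty":0.02,"tz":-6.2,"ax":0,"ay":0,"az":0.007,"jaw":0.2},
  {"tx":0.09,"ty":0.02,"tz":-6.2,"ax":0,"ay":0,"az":0.007,"jaw":0.2},
  {"tx":0.09,"ty":0.02,"tz":-6.2,"ax":0,"ay":0,"az":0.007,"jaw":1},
  {"tx":0.09,"ty":0.02,"tz":-6.2,"ax":0,"ay":0,"az":0.007,"jaw":1},
  {"tx":0.09,"ty":0.02,"tz":-6.2,"ax":0,"ay":0,"az":0.007,"jaw":1},
  {"tx":0.09,"ty":0.02,"tz":-6.2,"ax":0,"ay":0,"az":0.007,"jaw":1},
], force=25)

```text
clock: 26.8
eef_pos: [0.4647, 0.135, 0.1217]
tool_rot: [-0.412, 3.112, -0.001]
contact_force: [-0.2, 1.0, 3.1]
grip_width: 0.014
grip_force: 25.0
```

```bash
python3 sw.py
```

```text
t 26.8 p [0.4647 0.135  0.1217] R [-4.120e-01  3.112e+00 -1.000e-03] q [ 0.05 -0.06  2.04 -0.    1.15 -1.79] F [-0.2  1.   3.1] w 0.014 gf 25.0
 shift [-0.19 -0.14 10.83] turn [ 0.001  0.002 -0.003] deg 0.2
 shift [-0.19 -0.14 -0.47] turn [ 0.001  0.002 -0.003] deg 0.2
```

Request:
servo_tool([
  {"tx":0,"ty":0,"tz":0,"ax":0,"ay":0,"az":-0.13,"jaw":1},
  {"tx":0,"ty":0,"tz":0,"ax":0,"ay":0,"az":-0.26,"jaw":1},
  {"tx":0,"ty":0,"tz":0,"ax":0,"ay":0,"az":-0.39,"jaw":1},
  {"tx":0,"ty":0,"tz":0,"ax":0,"ay":0,"az":-0.52,"jaw":1},
  {"tx":0,"ty":0,"tz":0,"ax":0,"ay":0,"az":-0.65,"jaw":1},
  {"tx":0,"ty":0,"tz":0,"ax":0,"ay":0,"az":-0.78,"jaw":1},
  {"tx":0,"ty":0,"tz":0,"ax":0,"ay":0,"az":-0.91,"jaw":1},
  {"tx":0,"ty":0,"tz":0,"ax":0,"ay":0,"az":-1.04,"jaw":1},
  {"tx":0,"ty":0,"tz":0,"ax":0,"ay":0,"az":-1.17,"jaw":1},
  {"tx":0,"ty":0,"tz":0,"ax":0,"ay":0,"az":-1.3,"jaw":1},
])

```text
clock: 27.8
eef_pos: [0.4648, 0.1352, 0.1217]
tool_rot: [1.563, 2.724, 0.001]
contact_force: [0.2, 1.3, 3.2]
grip_width: 0.0143
grip_force: 25.0
```

Request:
servo_tool([
  {"tx":0,"ty":0,"tz":0,"ax":0,"ay":0,"az":-0.1,"jaw":1},
  {"tx":0,"ty":0,"tz":0,"ax":0,"ay":0,"az":-0.17,"jaw":1},
  {"tx":0,"ty":0,"tz":0,"ax":0,"ay":0,"az":-0.17,"jaw":1},
  {"tx":0,"ty":0,"tz":0,"ax":0,"ay":0,"az":-0.17,"jaw":1},
])

```text
clock: 28.2
eef_pos: [0.4648, 0.1352, 0.1216]
tool_rot: [1.78, 2.588, 0.001]
contact_force: [-0.3, 0.7, 6.4]
grip_width: 0.0139
grip_force: 25.0
```

```bash
python3 sw.py; python3 -c "
from station import *
print(read_state()['torque'])"
```

```text
t 28.2 p [0.4648 0.1352 0.1216] R [1.780e+00 2.588e+00 1.000e-03] q [ 0.05 -0.05  2.04  0.    1.15 -0.32] F [-0.3  0.7  6.4] w 0.0139 gf 25.0
 shift [-0.2  -0.16 10.84] turn [-1.000e-03  1.000e-03  1.465e+00] deg 84.0
 shift [-0.2  -0.16 -0.46] turn [-1.000e-03  1.000e-03  1.465e+00] deg 84.0
[ 0.20669835  0.12464171 -0.01022403]
```

Turned about 1.47 rad; keep going to the stop.

Request:
servo_tool([
  {"tx":0,"ty":0,"tz":0,"ax":0,"ay":0,"az":-0.06,"jaw":1},
  {"tx":0,"ty":0,"tz":0,"ax":0,"ay":0,"az":-0.12,"jaw":1},
  {"tx":0,"ty":0,"tz":0,"ax":0,"ay":0,"az":-0.12,"jaw":1},
  {"tx":0,"ty":0,"tz":0,"ax":0,"ay":0,"az":-0.12,"jaw":1},
])

```text
clock: 28.6
eef_pos: [0.4649, 0.1349, 0.1216]
tool_rot: [1.929, 2.477, 0.0]
contact_force: [0.4, 0.5, 5.6]
grip_width: 0.0144
grip_force: 25.7
```

```bash
python3 sw.py|head -2; python3 -c "
from station import *
print(read_state()['torque'])"
```

```text
t 28.6 p [0.4649 0.1349 0.1216] R [1.929 2.477 0.   ] q [ 0.05 -0.05  2.04 -0.    1.15 -0.2 ] F [0.4 0.5 5.6] w 0.0144 gf 25.7
 shift [-0.21 -0.13 10.84] turn [-0.     0.002  1.583] deg 90.7
[0.02494762 0.08767028 0.4701855 ]
```

Request:
servo_tool([
  {"tx":0,"ty":0,"tz":0,"ax":0,"ay":0,"az":0,"jaw":0.3},
  {"tx":0,"ty":0,"tz":0,"ax":0,"ay":0,"az":0,"jaw":0.3},
  {"tx":0,"ty":0,"tz":0,"ax":0,"ay":0,"az":0,"jaw":0.3},
  {"tx":0,"ty":0,"tz":0,"ax":0,"ay":0,"az":0,"jaw":0.3},
  {"tx":0,"ty":0,"tz":3,"ax":0,"ay":0,"az":0,"jaw":0.3},
  {"tx":0,"ty":0,"tz":6,"ax":0,"ay":0,"az":0,"jaw":0.3},
  {"tx":-2,"ty":-1,"tz":10,"ax":0,"ay":0,"az":0,"jaw":0.3},
  {"tx":-6,"ty":-2,"tz":14,"ax":0,"ay":0,"az":0,"jaw":0.3},
  {"tx":-8,"ty":-3,"tz":16,"ax":0,"ay":0,"az":0,"jaw":0.3},
  {"tx":-8,"ty":-3,"tz":16,"ax":0,"ay":0,"az":0,"jaw":0.3},
])

```text
clock: 29.6
eef_pos: [0.3843, 0.1044, 0.2849]
tool_rot: [1.931, 2.47, 0.007]
contact_force: [-0.3, 0.1, 0.6]
grip_width: 0.033
grip_force: 0.0
```

```bash
python3 sw.py|head -1; python3 hang.py 1 165; python3 hang.py 3 135; python3 - <<'E'
from t import *
a,d=read_camera("side");W=cloud("side",d).reshape(-1,3)
q=W-np.r_[O[:2],0];q=np.c_[q@bx,q@by,q[:,2]];k=q[(abs(q[:,1]+.024)<.035)&(abs(q[:,0]+.1364)<.03)&(q[:,2]>.13)&(q[:,2]<.155)]
print(cv2.minAreaRect((k[:,:2]*1000).astype(np.float32)),len(k))
b,_=read_camera("top");cv2.imwrite("pics/end.png",np.hstack([cv2.resize(a[180:430,180:430],(400,400)),cv2.resize(b[140:340,140:340],(400,400))]))
E
```

```text
t 29.6 p [0.3843 0.1044 0.2849] R [1.931 2.47  0.007] q [-0.02 -0.46  2.06 -0.    1.53 -0.26] F [-0.3  0.1  0.6] w 0.033 gf 0.0
side 2001 height top [164.5 165.9 166.8] expect 165.0 x [-29. -10.  27.] y [-26.  23.  35.]
top 1628 height top [166.1 167.6 168.7] expect 165.0 x [-30. -17.  32.] y [-33.  -2.  32.]
side 1937 height top [134.9 135.9 136.5] expect 135.0 x [-27. -12.  24.] y [-26.  15.  32.]
top 1087 height top [135.9 137.5 138.4] expect 135.0 x [-28. -15.  27.] y [-31.  -5.  24.]
((-132.57644653320312, -22.76293182373047), (12.948580741882324, 45.73624038696289), 1.1063575744628906) 145
```

View pics/end.png

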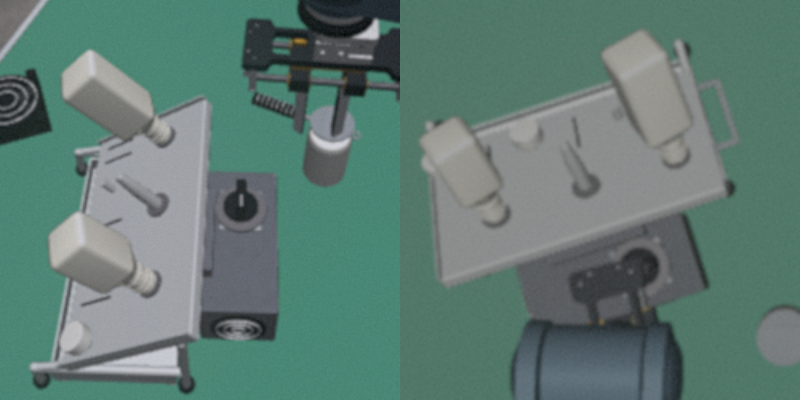

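```bash
python3 -c "
from station import *
print(sign_off())"
```

```text
the job is handed in; nothing more can be done
None
```

The tray is pushed home to its stop, the short bottle hangs on peg3 and the tall one on peg1, both seated on their collars, and the blower switch was then turned clockwise to its stop; the job was handed in at about 30 s, with no verdict shown.

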